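Sort sample jars by the grip of their boots and start the shaker

TASK

Drag each sample jar a little way over the bench and feel how hard it drags: stand the jars whose boots still grip on the shaker's platform, and stand those that slide easily in the white tray for new boots. The jars are thin glass, so handle them gently: grip them with no more than 20 N, never drop or tip one, and leave everything else on the bench alone. When every jar is in its place, switch the shaker on.

Things in the scene. Friction and masses are not known exactly. Their poses are not given: they have to be found in the camera images.
- jar_a_center (a point): sample jar, may be absent: round amber glass, black cap, grey boot; all jars look alike. Height 70 mm; boot dia 66 mm, 14 mm high; glass dia 62 mm from 14 to 52 mm up; cap dia 54 mm; 0.6-0.8 kg (steel beads). Point at its centre, 35 mm up, z up. Slow drag force on the bench: gripping boot about 4-6.5 N, slick boot 0.6-1 N; push below half height or it may tip.
- jar_b_center (a point): sample jar, may be absent: round amber glass, black cap, grey boot; all jars look alike. Height 70 mm; boot dia 66 mm, 14 mm high; glass dia 62 mm from 14 to 52 mm up; cap dia 54 mm; 0.6-0.8 kg (steel beads). Point at its centre, 35 mm up, z up. Slow drag force on the bench: gripping boot about 4-6.5 N, slick boot 0.6-1 N; push below half height or it may tip.
- jar_c_center (a point): sample jar, may be absent: round amber glass, black cap, grey boot; all jars look alike. Height 70 mm; boot dia 66 mm, 14 mm high; glass dia 62 mm from 14 to 52 mm up; cap dia 54 mm; 0.6-0.8 kg (steel beads). Point at its centre, 35 mm up, z up. Slow drag force on the bench: gripping boot about 4-6.5 N, slick boot 0.6-1 N; push below half height or it may tip.
- jar_d_center (a point): sample jar, may be absent: round amber glass, black cap, grey boot; all jars look alike. Height 70 mm; boot dia 66 mm, 14 mm high; glass dia 62 mm from 14 to 52 mm up; cap dia 54 mm; 0.6-0.8 kg (steel beads). Point at its centre, 35 mm up, z up. Slow drag force on the bench: gripping boot about 4-6.5 N, slick boot 0.6-1 N; push below half height or it may tip.
- jar_e_center (a point): sample jar, may be absent: round amber glass, black cap, grey boot; all jars look alike. Height 70 mm; boot dia 66 mm, 14 mm high; glass dia 62 mm from 14 to 52 mm up; cap dia 54 mm; 0.6-0.8 kg (steel beads). Point at its centre, 35 mm up, z up. Slow drag force on the bench: gripping boot about 4-6.5 N, slick boot 0.6-1 N; push below half height or it may tip.
- jar_f_center (a point): sample jar, may be absent: round amber glass, black cap, grey boot; all jars look alike. Height 70 mm; boot dia 66 mm, 14 mm high; glass dia 62 mm from 14 to 52 mm up; cap dia 54 mm; 0.6-0.8 kg (steel beads). Point at its centre, 35 mm up, z up. Slow drag force on the bench: gripping boot about 4-6.5 N, slick boot 0.6-1 N; push below half height or it may tip.
- shaker: orbital shaker, fixed to the bench (left or right of the jars): grey housing 265 x 240 mm, 62 mm high (165 mm in front and 100 mm behind the platform centre), a square platform on top, a low control shelf on the side towards the robot. Origin on the bench under the platform's centre; x points from the control shelf to the platform (away from the robot), z up.
- shaker_deck (a point): centre of the upper face of the shaker's platform, 83.5 mm above the bench: black non-slip mat, 192 x 192 mm inside a thin aluminium rim that stands 11 mm above the mat; axes as the shaker's.
- switch (a joint): the shaker's paddle switch on the middle of the control shelf (135 mm towards the robot from the platform's centre), rad: 0 = off, paddle leaning towards the robot; 0.9 = on, leaning towards the platform. It turns about a level axis along the shaker's y, 64 mm above the bench, resists with about 1.3 N at its tip and stays where it is left.
- switch_tip (a point): middle of the upper end of the white paddle, which is 48 mm long from its axis, 22 mm wide and 9 mm thick; about 107 mm above the bench when off. On the way to on it goes about 42 mm towards the platform, rising to 112 mm half-way.
- tray_in (a point): centre of the inner floor of the white open tray for jars that need a new boot: 220 x 220 mm outside, walls and floor 4 mm thick, 42 mm high, fixed on the bench on the other side of the jars from the shaker; x and y along its walls.
- beaker: bystander among the jars: clear beaker, 52 mm across, 64 mm high, origin under its centre.
- cuvette_box: bystander among the jars: white cuvette box 52 x 52 mm, 46 mm high, origin under its centre, x and y along its sides.
- tube_rack: bystander behind the jars: blue rack 55 x 170 mm (its y along the length) with capped tubes, 118 mm high, origin under its centre.
- wash_bottle: bystander behind the jars: white wash bottle, 64 mm across, 190 mm high with its spout, origin under its centre.
- flask: bystander behind the jars: stoppered conical flask, 82 mm across its foot, 140 mm high, origin under its centre.
- reagent: bystander behind the jars: amber reagent bottle, 60 mm across, 130 mm high, origin under its centre.
Things that resemble listed ones, but are neither listed nor needed, are in the scene too. What is shaped like the part that bears jar_b_center but pink or purple is not meant.

How it is judged:
On the way, in this order (a step that is already met when the one before it is completed fails the run):
1. every jar stands released, the gripping ones on the shaker's platform, the slick ones in the tray (hidden joint sole_x: below 0 the boot of jar_x grips, above 0 it is slick) (((value of joint sole_a below 5e-05 m and x of jar_a_center in the frame of shaker_deck between -0.075 and 0.075 m and y of jar_a_center in the frame of shaker_deck between -0.075 and 0.075 m and z of jar_a_center in the frame of shaker_deck between 0.027 and 0.045 m and angle between jar_a_center's own z axis and vertical below 0.12 rad and linear speed of jar_a below 0.02 m/s) or (value of joint sole_a above -5e-05 m and x of jar_a_center in the frame of tray_in between -0.085 and 0.085 m and y of jar_a_center in the frame of tray_in between -0.085 and 0.085 m and z of jar_a_center in the frame of tray_in between 0.027 and 0.045 m and angle between jar_a_center's own z axis and vertical below 0.12 rad and linear speed of jar_a below 0.02 m/s)) and ((value of joint sole_b below 5e-05 m and x of jar_b_center in the frame of shaker_deck between -0.075 and 0.075 m and y of jar_b_center in the frame of shaker_deck between -0.075 and 0.075 m and z of jar_b_center in the frame of shaker_deck between 0.027 and 0.045 m and angle between jar_b_center's own z axis and vertical below 0.12 rad and linear speed of jar_b below 0.02 m/s) or (value of joint sole_b above -5e-05 m and x of jar_b_center in the frame of tray_in between -0.085 and 0.085 m and y of jar_b_center in the frame of tray_in between -0.085 and 0.085 m and z of jar_b_center in the frame of tray_in between 0.027 and 0.045 m and angle between jar_b_center's own z axis and vertical below 0.12 rad and linear speed of jar_b below 0.02 m/s)) and ((value of joint sole_c below 5e-05 m and x of jar_c_center in the frame of shaker_deck between -0.075 and 0.075 m and y of jar_c_center in the frame of shaker_deck between -0.075 and 0.075 m and z of jar_c_center in the frame of shaker_deck between 0.027 and 0.045 m and angle between jar_c_center's own z axis and vertical below 0.12 rad and linear speed of jar_c below 0.02 m/s) or (value of joint sole_c above -5e-05 m and x of jar_c_center in the frame of tray_in between -0.085 and 0.085 m and y of jar_c_center in the frame of tray_in between -0.085 and 0.085 m and z of jar_c_center in the frame of tray_in between 0.027 and 0.045 m and angle between jar_c_center's own z axis and vertical below 0.12 rad and linear speed of jar_c below 0.02 m/s)) and ((value of joint sole_d below 5e-05 m and x of jar_d_center in the frame of shaker_deck between -0.075 and 0.075 m and y of jar_d_center in the frame of shaker_deck between -0.075 and 0.075 m and z of jar_d_center in the frame of shaker_deck between 0.027 and 0.045 m and angle between jar_d_center's own z axis and vertical below 0.12 rad and linear speed of jar_d below 0.02 m/s) or (value of joint sole_d above -5e-05 m and x of jar_d_center in the frame of tray_in between -0.085 and 0.085 m and y of jar_d_center in the frame of tray_in between -0.085 and 0.085 m and z of jar_d_center in the frame of tray_in between 0.027 and 0.045 m and angle between jar_d_center's own z axis and vertical below 0.12 rad and linear speed of jar_d below 0.02 m/s)) and ((value of joint sole_e below 5e-05 m and x of jar_e_center in the frame of shaker_deck between -0.075 and 0.075 m and y of jar_e_center in the frame of shaker_deck between -0.075 and 0.075 m and z of jar_e_center in the frame of shaker_deck between 0.027 and 0.045 m and angle between jar_e_center's own z axis and vertical below 0.12 rad and linear speed of jar_e below 0.02 m/s) or (value of joint sole_e above -5e-05 m and x of jar_e_center in the frame of tray_in between -0.085 and 0.085 m and y of jar_e_center in the frame of tray_in between -0.085 and 0.085 m and z of jar_e_center in the frame of tray_in between 0.027 and 0.045 m and angle between jar_e_center's own z axis and vertical below 0.12 rad and linear speed of jar_e below 0.02 m/s)) and ((value of joint sole_f below 5e-05 m and x of jar_f_center in the frame of shaker_deck between -0.075 and 0.075 m and y of jar_f_center in the frame of shaker_deck between -0.075 and 0.075 m and z of jar_f_center in the frame of shaker_deck between 0.027 and 0.045 m and angle between jar_f_center's own z axis and vertical below 0.12 rad and linear speed of jar_f below 0.02 m/s) or (value of joint sole_f above -5e-05 m and x of jar_f_center in the frame of tray_in between -0.085 and 0.085 m and y of jar_f_center in the frame of tray_in between -0.085 and 0.085 m and z of jar_f_center in the frame of tray_in between 0.027 and 0.045 m and angle between jar_f_center's own z axis and vertical below 0.12 rad and linear speed of jar_f below 0.02 m/s)) and contact force between the fingers and jar_a below 0.1 N and contact force between the fingers and jar_b below 0.1 N and contact force between the fingers and jar_c below 0.1 N and contact force between the fingers and jar_d below 0.1 N and contact force between the fingers and jar_e below 0.1 N and contact force between the fingers and jar_f below 0.1 N), for 0.3 s.
2. the shaker is switched on (value of joint switch above 0.75 rad), for 0.2 s.
At the end, for the whole second after the job is handed in: every jar present stands upright (within 7 degrees) and at rest, released: the gripping ones on the platform inside its rim, the slick ones on the floor of the tray; the switch is on (above 0.75 rad) (all of step 1 and value of joint switch above 0.75 rad); the robot touches nothing.
It fails at once if a jar is squeezed or pressed by the fingers (both together above 80 N) (contact force between the fingers and jar_a above 80 N or contact force between the fingers and jar_b above 80 N or contact force between the fingers and jar_c above 80 N or contact force between the fingers and jar_d above 80 N or contact force between the fingers and jar_e above 80 N or contact force between the fingers and jar_f above 80 N).
It fails at once if a jar is dropped: it lands on the shaker, the tray or the bench with over 300 N, as from some 40 mm up (contact force between any of jar_a, jar_b, jar_c, jar_d, jar_e, jar_f and shaker above 300 N or contact force between any of jar_a, jar_b, jar_c, jar_d, jar_e, jar_f and tray above 300 N or contact force between any of jar_a, jar_b, jar_c, jar_d, jar_e, jar_f and table above 300 N).
It fails at once if a jar is tipped by more than 40 degrees (angle between any of jar_a_center, jar_b_center, jar_c_center, jar_d_center, jar_e_center, jar_f_center's own z axis and vertical above 0.7 rad).
It fails at once if a bystander is shifted by more than 40 mm (distance of any of beaker, cuvette_box, tube_rack, wash_bottle, flask, reagent from where it was at the start of the episode above 0.04 m).
Of jar_a, jar_b, jar_c, jar_d, jar_e, jar_f only 4 to 5 are there at a start; the rules pass over those that are not, and their reading is None.
At some moment in a run one of jar_a, jar_b, jar_c, jar_d, jar_e, jar_f may be knocked a few centimetres aside while the robot is not near it.
It also fails if it takes over 210 s, if anything falls off the work surface, if the arm or the gripper's body presses on something with over 40 N, if the wrist force passes 120 N, or if a joint passes its speed limit or range.

ROBOT

A 6-joint arm with a two-finger parallel gripper is mounted at the origin on the work surface. World frame = base frame: x ahead of the robot, y to its left, z up, the work surface at z = 0. Lengths are in m, angles in rad, forces in N, time in s.
With the tool pointing down it reaches from about 0.4 to 0.825 m from the base axis. Payload 7 kg.
Tool frame: the origin (TCP) lies at the very end of the fingers, on their centre line; the grasp point (between the pads) lies 19 mm behind it; z points along the fingers, x is the direction in which the jaws open and shut, and the axes are right-handed (so a half turn about z gives the same grasp; the last joint's range is limited). The gripper opens to 88 mm and grips with 3 to 60 N. Pads are 19 mm wide; open, the fingers measure 130 mm over their backs; the gripper's body (78 mm by 193 mm) begins 47 mm behind the grasp point.
Start: joints at [-0.908, 0.359, 0.012, 0, -1.224, -0.288], TCP at [0.247, -0.628, 0.201] pointing down, gripper open.
Joint ranges: [-3.07, 3.07], [-1.43, 2.12], [-1.02, 1.25], [-3.03, 1.67], [-3.05, -0], [-3.03, 3.03]. Speed limits (rad/s): [2.39, 2.39, 3.01, 3.14, 3.14, 3.14].

INTERFACE

Orientations are given as [roll, pitch, yaw] about the fixed x, y, z axes, in that order (R = Rz(yaw) Ry(pitch) Rx(roll)).
In Python, from station import telemetry, grab_frame, arm, regions_of, pinpoint gives the robot as it stands. The module is installed in compiled form; this text tells all that it offers.
- The arm moves only by the shell command python3 -m inch 'ROWS' [FORCE]. ROWS is text: rows parted by semicolons, each of 7 numbers parted by spaces: the opening, from 0 (shut) to 1 (fully open), then the shift along the world's x, y, z in cm, then the turn, a rotation vector about the world's x, y, z in degrees. A call has 1 to 12 rows; each row is the pose to reach, as a shift and turn from the pose measured when the call began; what a row does not reach only later rows make up. A row lasts 1/8 s, in which the tool goes at most 62.5 mm and 10.7 degrees, less where a joint would pass 70% of its speed; a pose out of reach is approached as far as the arm can. A call with a gripper value outside its range is refused whole. The fingers move at their own pace and stop on an object; FORCE is the grip in N (left out, the last holds). Time passes only in rows, so rows that repeat a pose let the fingers close. It gives the time, the measured TCP pose, the force and the opening at its end, in the units of the state.
- telemetry.get_state(): the state, without advancing time (a new reading comes with each control period).
- grab_frame(name): name is "scene" or "top"; returns a dict with "pixels" (480x640x3 uint8, red, green, blue), "fx", "fy", "cx", "cy" (pixels), "dist_coeffs" ([k1, k2, p1, p2, k3] as OpenCV has them; the pictures are not rectified), "R" (3x3) and "t" (3): a world point X has camera coordinates R X + t. Camera axes: x right, y down, z forward; pixel columns grow to the right and rows downward; lengths in m; the calibration is good to about 2 mm. A picture is of the moment at which its call begins. There is no depth.
- arm.job_done(): hands the job in, once; it reports no verdict.
Trained networks look in the newest picture that a camera, given by its name, has taken for a name from the list of things; names that differ only in an ending like _2 or _b are one class to them, and where a whole thing is asked for, a point or a joint stands for the part that bears it (a point fixed in the world has none). Each returns a list of dicts, best first, with "p" (0 to 1); they miss things now and then, are a little off and sometimes report something else, mostly with a low value. They report only what shows in the picture. A call takes as long as a camera call. They do not tell look-alikes from the thing itself.
- regions_of(camera, name): "pixels" (480x640 bool, what is visible of it) and "bbox" ([left, top, right, bottom] in pixels, round what is visible of it).
- pinpoint(camera, name): "location" ([column, row] in pixels: a listed point, or the origin of a listed thing).
The state is a dict: "t": time; "q": joint angles; "qd": joint speeds; "joint_efforts": joint torques, N m; "eef_pos": TCP position; "ee_rot": TCP orientation; "force": force on the tool from outside, world axes, zero at the start; "moment": the same for the moment, N m; "width": finger opening in m.
Only numpy, scipy, OpenCV 4.12 (cv2) and the standard library are available. Lean on these libraries where they do the work, as an engineer would, in place of code of your own. Each camera call takes 0.05 s, during which the arm holds its last target. There are 200 camera calls.

## Working session

There is one attempt and no reset: what is moved stays moved. The work goes in short steps, Python scripts to look and compute and a shell command to move; the robot and the scene stay as the last step left them, time stands still between calls to the robot, and variables do not carry over. Pictures are saved under pics/ and viewed, about 12 in all and at most 16, crops included, and the job is handed in when it is done.

```bash
mkdir -p pics
cat > h.py <<'E'
import numpy as np, cv2
from station import telemetry, grab_frame, arm, regions_of, pinpoint
def save(f,n,box=None,s=1):
    im=cv2.cvtColor(f["pixels"],cv2.COLOR_RGB2BGR)
    if box: im=im[box[1]:box[3],box[0]:box[2]]
    if s!=1: im=cv2.resize(im,None,fx=s,fy=s,interpolation=cv2.INTER_CUBIC)
    cv2.imwrite("pics/"+n,im)
def K(f): return np.array([[f["fx"],0,f["cx"]],[0,f["fy"],f["cy"]],[0,0,1.]])
def ray(f,uv):
    p=cv2.undistortPoints(np.array([[uv]],float),K(f),np.array(f["dist_coeffs"]))[0,0]
    R=np.array(f["R"]);t=np.array(f["t"])
    return -R.T@t, R.T@np.array([p[0],p[1],1.])
def atz(f,uv,z):
    o,d=ray(f,uv); return o+d*(z-o[2])/d[2]
def tri(rs):
    A=0;b=0
    for o,d in rs:
        d=d/np.linalg.norm(d);P=np.eye(3)-np.outer(d,d);A=A+P;b=b+P@o
    X=np.linalg.solve(A,b)
    return X,[np.linalg.norm((np.eye(3)-np.outer(d,d)/(d@d))@(X-o)) for o,d in rs]
def proj(f,X):
    R=np.array(f["R"]);return cv2.projectPoints(np.array([X],float),cv2.Rodrigues(R)[0],np.array(f["t"],float),K(f),np.array(f["dist_coeffs"]))[0][0,0]
E
python3 - <<'E'
from h import *
np.set_printoptions(precision=3,suppress=True)
for c in("scene","top"):
    f=grab_frame(c);save(f,c+"0.png")
    print(c,-np.array(f["R"]).T@f["t"],f["fx"])
    for n,z in(("jar_a_center",.035),("shaker",0),("shaker_deck",.0835),("switch_tip",.107),("tray_in",.004),("beaker",0),("cuvette_box",0),("tube_rack",0),("wash_bottle",0),("flask",0),("reagent",0)):
        for d in pinpoint(c,n): print(n,round(d["p"],2),np.round(d["location"]),atz(f,d["location"],z))
s=telemetry.get_state();print(s)
E
```

```text
scene [ 1.301 -0.21   0.663] 490.06941396748084
jar_a_center 0.48 [291. 243.] [ 0.512 -0.069  0.035]
shaker 0.95 [463. 222.] [0.499 0.34  0.   ]
shaker_deck 0.8 [472. 193.] [0.508 0.344 0.084]
shaker_deck 0.47 [212. 357.] [ 0.808 -0.252  0.084]
shaker_deck 0.3 [263. 368.] [ 0.847 -0.182  0.084]
switch_tip 0.52 [436. 152.] [0.348 0.329 0.107]
tray_in 0.91 [159. 287.] [ 0.538 -0.344  0.004]
tray_in 0.23 [260. 368.] [ 0.783 -0.182  0.004]
beaker 0.78 [247. 298.] [ 0.611 -0.178  0.   ]
beaker 0.38 [295. 242.] [ 0.465 -0.05   0.   ]
cuvette_box 0.69 [296. 241.] [ 0.464 -0.049  0.   ]
tube_rack 0.92 [389. 347.] [0.796 0.039 0.   ]
tube_rack 0.15 [462. 221.] [0.496 0.339 0.   ]
wash_bottle 0.66 [464. 325.] [0.787 0.187 0.   ]
wash_bottle 0.5 [389. 346.] [0.795 0.039 0.   ]
flask 0.68 [262. 367.] [ 0.779 -0.179  0.   ]
reagent 0.62 [210. 358.] [ 0.738 -0.261  0.   ]
top [ 0.436 -0.011  1.141] 458.7871574064909
shaker 0.63 [182. 255.] [0.496 0.348 0.   ]
shaker_deck 0.84 [172. 252.] [0.5   0.346 0.083]
shaker_deck 0.5 [393. 144.] [ 0.752 -0.168  0.083]
switch_tip 0.45 [174. 322.] [0.342 0.327
[... 294 characters left out ...]
uvette_box 0.31 [426. 158.] [ 0.74  -0.263  0.   ]
tube_rack 0.85 [307. 140.] [0.789 0.039 0.   ]
wash_bottle 0.8 [246. 149.] [0.765 0.194 0.   ]
flask 0.74 [395. 144.] [ 0.778 -0.184  0.   ]
flask 0.25 [245. 148.] [0.769 0.195 0.   ]
reagent 0.69 [425. 161.] [ 0.734 -0.259  0.   ]
{'t': 1.2, 'q': array([-0.908,  0.359,  0.012, -0.   , -1.224, -0.288]), 'qd': array([-0.001,  0.001,  0.001, -0.001,  0.   , -0.   ]), 'joint_efforts': array([ -0.001, -58.24 ,  29.329,   7.002,   0.013,  -0.   ]), 'eef_pos': array([ 0.247, -0.628,  0.201]), 'ee_rot': array([ 3.142, -0.   ,  1.946]), 'force': array([-0.314, -0.566, -0.249]), 'moment': array([-0.011,  0.072,  0.05 ]), 'width': 0.08776538031954285}
```

View pics/scene0.png

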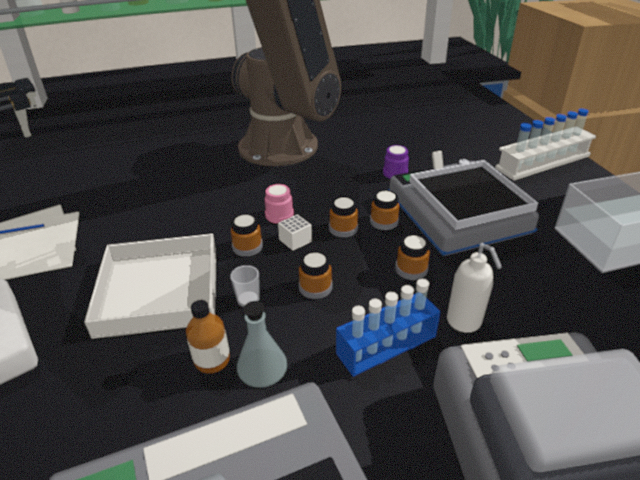

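View pics/top0.png

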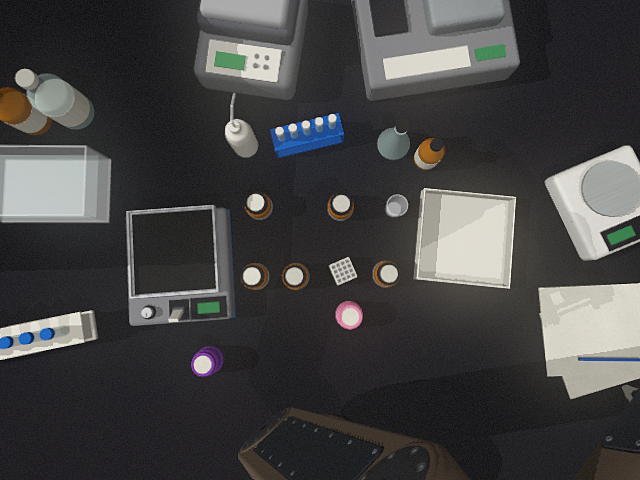

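Scene shows five amber jars, at about (246,235), (343,217), (385,210), (315,275) and (413,257). In top they are at (387,273), (295,276), (253,277), (341,207) and (258,206). The pink (278,203) and purple (396,161) jars are decoys. The shaker is at the robot's left, with its switch near top (176,313), and the tray is at the right. The white and glass boxes beyond the shaker are not listed. Next I triangulate the jar caps, rim corners and switch.

```bash
cat >> h.py <<'E'
def caps(f,seeds,r=16):
    """centre of white cap disc near each seed"""
    hsv=cv2.cvtColor(f["pixels"],cv2.COLOR_RGB2HSV);out=[]
    w=((hsv[...,1]<60)&(hsv[...,2]>150)).astype(np.uint8)
    n,l,st,ce=cv2.connectedComponentsWithStats(w)
    for s in seeds:
        c=[(np.linalg.norm(ce[i]-s),i) for i in range(1,n) if 40<st[i,4]<600]
        d,i=min(c); out.append((ce[i],st[i,4],d))
    return out
E
python3 - <<'E'
from h import *
np.set_printoptions(precision=4,suppress=True)
fs=grab_frame("scene")
ms=regions_of("scene","jar_a_center"); 
ft=grab_frame("top")
mt=regions_of("top","jar_a_center")
print([(round(d["p"],2),d["bbox"]) for d in ms]);print([(round(d["p"],2),d["bbox"]) for d in mt])
a=caps(fs,[(244,222),(344,204),(386,197),(315,262),(413,243)])
b=caps(ft,[(389,274),(294,276),(252,277),(341,205),(257,204)])
for p,q in zip(a,b):
    print(p,q,*tri([ray(fs,p[0]),ray(ft,q[0])]),atz(ft,q[0],.07))
m=[d for c,n in(("top","switch_tip"),) for d in regions_of(c,n)]
print([(d["p"],d["bbox"]) for d in m])
# enlarged crops side by side
A=cv2.resize(ft["pixels"][195:335,115:245],None,fx=4,fy=4,interpolation=cv2.INTER_CUBIC)
cv2.imwrite("pics/shk_top.png",A[...,::-1])
A=cv2.resize(fs["pixels"][140:255,380:545],None,fx=4.5,fy=4.5,interpolation=cv2.INTER_CUBIC)
cv2.imwrite("pics/shk_scene.png",A[...,::-1])
E
```

```text
[]
[(0.6, [123.9, 206.9, 236.1, 327.7])]
(array([243.8713, 220.2047]), np.int32(171), np.float64(1.7999255216020758)) (array([388.7797, 273.2034]), np.int32(236), np.float64(0.82652104001606)) [ 0.4502 -0.1554  0.0687] [np.float64(0.0005932798479904753), np.float64(0.0005932798479904458)] [ 0.4501 -0.1558  0.07  ]
(array([343.4564, 202.5839]), np.int32(149), np.float64(1.516867610378957)) (array([293.9915, 275.8305]), np.int32(236), np.float64(0.1697032575805085)) [0.444  0.0651 0.0682] [np.float64(0.00043640119380467137), np.float64(0.0004364011938046913)] [0.4439 0.0645 0.07  ]
(array([385.5817, 195.7516]), np.int32(153), np.float64(1.31658388999365)) (array([251.3589, 275.6613]), np.int32(248), np.float64(1.4843146689365936)) [0.4443 0.1641 0.0685] [np.float64(6.598236197517669e-05), np.float64(6.598236197499279e-05)] [0.4443 0.1638 0.07  ]
(array([314.3319, 259.5924]), np.int32(238), np.float64(2.498534278332853)) (array([341.    , 203.1244]), np.int32(225), np.float64(1.8755555555555645)) [ 0.615  -0.0451  0.0688] [np.float64(0.0002866228071582226), np.float64(0.0002866228071581832)] [ 0.6148 -0.0454  0.07  ]
(array([414.0762, 241.981 ]), np.int32(210), np.float64(1.482107955221137)) (array([255.3304, 202.0043]), np.int32(230), np.float64(2.6019368966919045)) [0.6177 0.1568 0.0691] [np.float64(6.485529817640917e-05), np.float64(6.485529817658718e-05)] [0.6176 0.1567 0.07  ]
[(0.45, [169.9, 307.8, 184.5, 321.7])]
```

View pics/shk_top.png

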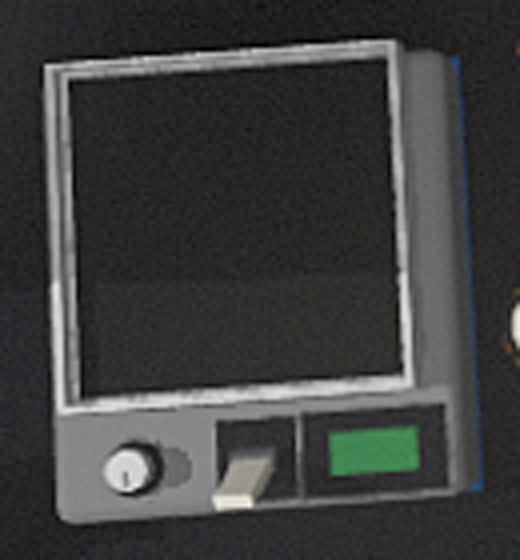

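View pics/shk_scene.png

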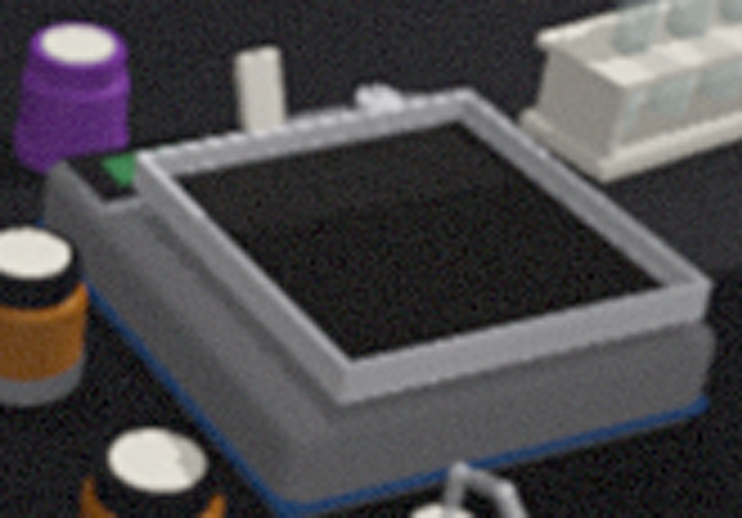

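The top and scene crops show the rim's four corners clearly, plus the white paddle tip (top crop about (235,497), scene crop about (258,50)), leaning towards the robot, so it is off. The jar triangulations agree: cap height about 69 mm, ray misses under 0.6 mm.

Run:
```python
from h import *
np.set_printoptions(precision=4,suppress=True)
fs=grab_frame("scene");ft=grab_frame("top")
T=[(44,67),(396,42),(412,387),(60,413),(235,497)];S=[(710,285),(345,370),(138,157),(472,90),(258,50)]
P=[]
for a,b in zip(T,S):
    X,e=tri([ray(ft,(115+a[0]/4,195+a[1]/4)),ray(fs,(380+b[0]/4.5,140+b[1]/4.5))]);P.append(X);print(X,e)
P=np.array(P);c=P[:4].mean(0);print("deck",c)
x=(P[0]+P[1]-P[2]-P[3])/2;y=(P[0]+P[3]-P[1]-P[2])/2
print(x,y,np.degrees(np.arctan2(x[1],x[0])),np.degrees(np.arctan2(-y[0],y[1])))
# tray: white mask hull corners
for f,n in((ft,"top"),(fs,"scene")):
    m=max(regions_of(n,"tray_in"),key=lambda d:d["p"] if True else 0)
    h=cv2.convexHull(np.argwhere(m["pixels"])[:,::-1].astype(np.int32)); 
    q=cv2.approxPolyDP(h,6,True)[:,0];print(n,m["p"],m["bbox"],q.tolist(),[atz(f,p,.042)[:2] for p in q])
A=cv2.resize(ft["pixels"][180:295,405:525],None,fx=3.3,fy=3.3,interpolation=cv2.INTER_CUBIC)
B=cv2.resize(fs["pixels"][228:343,85:225],None,fx=2.85,fy=3.3,interpolation=cv2.INTER_CUBIC)
h=min(len(A),len(B));cv2.imwrite("pics/tray.png",np.hstack([A[:h],B[:h]])[...,::-1]);print(A.shape,B.shape)
```

```text
[0.5917 0.4518 0.0894] [np.float64(0.0006531061055696744), np.float64(0.000653106105569595)]
[0.6065 0.2503 0.0902] [np.float64(0.001387397685504249), np.float64(0.0013873976855044066)]
[0.4081 0.2371 0.09  ] [np.float64(0.0012923070659520638), np.float64(0.0012923070659519777)]
[0.3944 0.4365 0.0916] [np.float64(0.0026616914430063025), np.float64(0.002661691443006229)]
[0.3482 0.3307 0.1076] [np.float64(0.0020765508404063516), np.float64(0.0020765508404063855)]
deck [0.5002 0.3439 0.0903]
[ 0.1979  0.0142 -0.001 ] [-0.0142  0.2004  0.0004] 4.105396834076529 4.0637336023020545
top 0.68 [415.4, 189.0, 517.9, 286.3] [[515, 198], [508, 288], [414, 278], [424, 188]] [array([ 0.6309, -0.463 ]), array([ 0.4161, -0.4394]), array([ 0.4391, -0.2193]), array([ 0.656 , -0.2468])]
scene 0.68 [85.6, 235.4, 215.1, 338.1] [[211, 236], [213, 313], [178, 327], [92, 336], [85, 319], [108, 246]] [array([ 0.4499, -0.2273]), array([ 0.6754, -0.2436]), array([ 0.6924, -0.3045]), array([ 0.6749, -0.4474]), array([ 0.6305, -0.4634]), array([ 0.4245, -0.4388])]
(380, 396, 3) (380, 399, 3)
```

View pics/tray.png

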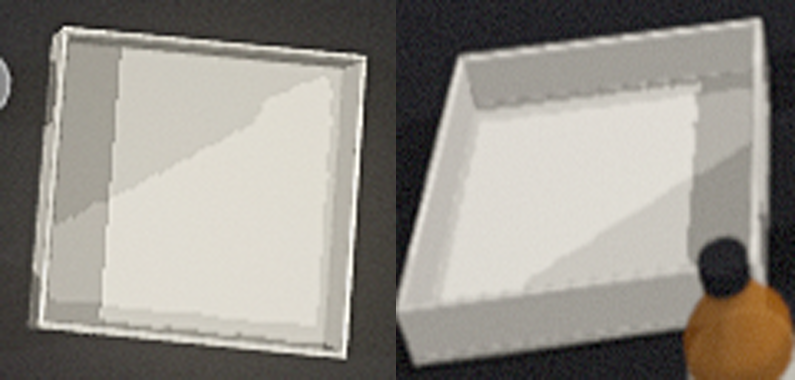

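Measured from two views:

| Thing | Position (m) | Notes |
|---|---|---|
| Deck | (0.500, 0.344) | yaw +4° |
| Tray | (0.535, -0.342) | yaw -7° |
| Switch tip | (0.348, 0.331, 0.108) | off |

I start with jar 1 at (0.450, -0.155): hover above it with the jaws along x, and look at the gripper.

```bash
python3 -m inch '1 5 12 0 0 0 10; 1 10 24 0 0 0 20; 1 15 36 0 0 0 30; 1 18 42 0 0 0 40; 1 20.3 47.3 0 0 0 50; 1 20.3 47.3 0 0 0 60; 1 20.3 47.3 0 0 0 68.5; 1 20.3 47.3 -3 0 0 68.5; 1 20.3 47.3 -6 0 0 68.5; 1 20.3 47.3 -6 0 0 68.5' 10
python3 - <<'E'
from h import *
f=grab_frame("scene");save(f,"s1.png",(150,60,390,260),3)
print(telemetry.get_state()["eef_pos"],telemetry.get_state()["ee_rot"],telemetry.get_state()["force"])
E
```

```text
t: 2.9
eef_pos: [0.4488, -0.1537, 0.1393]
ee_rot: [3.141, -0.004, -3.14]
force: [-1.1, -0.1, 0.9]
width: 0.0877
[ 0.44966171 -0.15472183  0.14091013] [-3.14115978e+00 -2.08914649e-03 -3.14012986e+00] [ 0.1395355  -0.77885362  0.7044331 ]
```

View pics/s1.png

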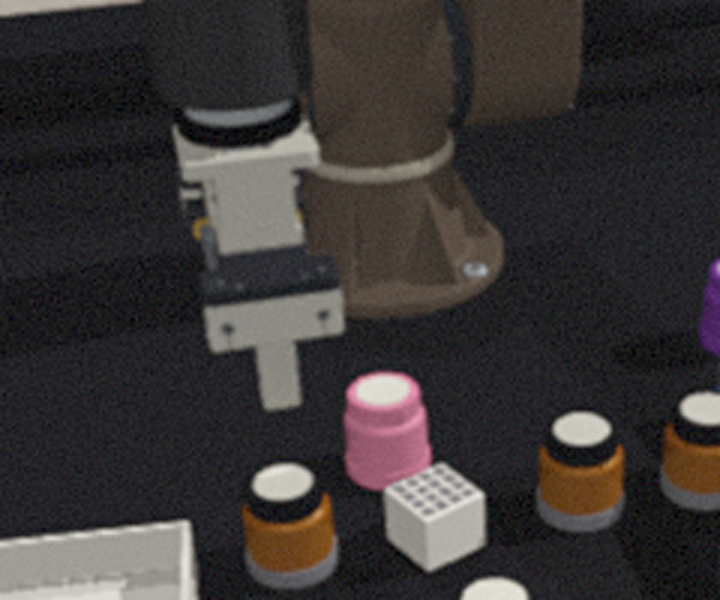

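The crop shows the gripper over jar 1 (crop (283,525)), with its wide side along x and 78 mm along y. The path down is clear. I descend and grip lightly.

```bash
python3 -m inch '1 0 0 -4 0 0 0; 1 0 0 -8 0 0 0; 1 0 -0.1 -10 0 0 0; 1 0 -0.1 -11.6 0 0 0; 1 0 -0.1 -11.6 0 0 0' 8; python3 -m inch '0.5 0 0 0 0 0 0; 0 0 0 0 0 0 0; 0 0 0 0 0 0 0; 0 0 0 0 0 0 0; 0 0 0 0 0 0 0' 8
```

```text
t: 3.58
eef_pos: [0.4496, -0.1567, 0.0252]
ee_rot: [-3.141, -0.003, -3.141]
force: [-0.1, -0.7, 0.2]
width: 0.0874
t: 4.2
eef_pos: [0.4502, -0.1567, 0.0257]
ee_rot: [-3.141, -0.002, -3.141]
force: [-0.7, 0.8, 6.3]
width: 0.0612
```

```bash
python3 -m inch '0 0.3 0 0 0 0 0; 0 0.6 0 0 0 0 0; 0 0.9 0 0 0 0 0; 0 1.2 0 0 0 0 0; 0 1.5 0 0 0 0 0; 0 1.8 0 0 0 0 0'; python3 -m inch '0 0.3 0 0 0 0 0; 0 0.6 0 0 0 0 0; 0 0.9 0 0 0 0 0; 0 1.2 0 0 0 0 0; 0 1.5 0 0 0 0 0'; python3 -m inch '0 -0.3 0 0 0 0 0; 0 -0.6 0 0 0 0 0; 0 -0.9 0 0 0 0 0; 0 -1.2 0 0 0 0 0'; python3 -m inch '0 -0.3 0 0 0 0 0; 0 -0.6 0 0 0 0 0; 0 -0.9 0 0 0 0 0; 0 -1.2 0 0 0 0 0'
```

```text
t: 4.95
eef_pos: [0.4679, -0.1567, 0.0257]
ee_rot: [-3.141, -0.002, -3.141]
force: [-3.7, -0.1, 4.8]
width: 0.061
t: 5.58
eef_pos: [0.4825, -0.1568, 0.0257]
ee_rot: [-3.14, -0.003, -3.141]
force: [-2.6, 0.5, 5.6]
width: 0.0613
t: 6.08
eef_pos: [0.4706, -0.1568, 0.0258]
ee_rot: [-3.14, -0.003, -3.141]
force: [1.2, 0.2, 1.9]
width: 0.061
t: 6.58
eef_pos: [0.4584, -0.1568, 0.0258]
ee_rot: [-3.14, -0.003, -3.141]
force: [1.7, -0.6, 1.4]
width: 0.0613
```

The vertical load from gripping muddies the reading (about 1.5–3.7 N). A cleaner test is to open to about 73 mm, lower to boot height, and push the boot with one finger.

```bash
python3 -m inch '0.84 0 0 0 0 0 0; 0.84 0 0 0 0 0 0; 0.84 0 0 -0.7 0 0 0; 0.84 0 0 -1.4 0 0 0; 0.84 0 0 -1.4 0 0 0; 0.84 0 0 -1.4 0 0 0'; python3 -m inch '0.84 0.3 0 0 0 0 0; 0.84 0.6 0 0 0 0 0; 0.84 0.9 0 0 0 0 0; 0.84 1.2 0 0 0 0 0; 0.84 1.5 0 0 0 0 0'; python3 -m inch '0.84 0.3 0 0 0 0 0; 0.84 0.6 0 0 0 0 0; 0.84 0.9 0 0 0 0 0'; python3 -m inch '0.84 0.3 0 0 0 0 0; 0.84 0.6 0 0 0 0 0; 0.84 0.9 0 0 0 0 0';  python3 -m inch '0.84 0.3 0 0 0 0 0; 0.84 0.6 0 0 0 0 0; 0.84 0.9 0 0 0 0 0'
```

```text
t: 7.32
eef_pos: [0.4583, -0.1568, 0.0117]
ee_rot: [-3.14, -0.003, -3.141]
force: [-0.4, 0.6, -0.1]
width: 0.0737
t: 7.95
eef_pos: [0.4733, -0.1568, 0.0117]
ee_rot: [-3.14, -0.004, -3.141]
force: [-2.4, -0.2, 1.9]
width: 0.0736
t: 8.32
eef_pos: [0.4825, -0.1569, 0.0116]
ee_rot: [-3.14, -0.004, -3.141]
force: [-2.7, 0.7, 2.5]
width: 0.0737
t: 8.7
eef_pos: [0.4917, -0.1569, 0.0116]
ee_rot: [-3.14, -0.004, -3.141]
force: [-1.9, -0.2, 0.8]
width: 0.0736
t: 9.07
eef_pos: [0.5009, -0.1568, 0.0116]
ee_rot: [-3.14, -0.004, -3.141]
force: [-1.3, 0.5, 1.8]
width: 0.0739
```

Around 2 N, which is neither value cleanly. I take a free-motion baseline in the air on the way to jar 2, then compare jars.

```bash
python3 -m inch '0.84 -0.3 0 0 0 0 0; 0.84 -0.35 0 0 0 0 0; 0.9 -0.35 0 4 0 0 0; 0.9 -0.4 0 9 0 0 0; 1 -2 5 12 0 0 0; 1 -4 10 12 0 0 0; 1 -5 16 12 0 0 0; 1 -6.8 22.2 12 0 0 0; 1 -6.8 22.2 12 0 0 0; 1 -6.8 22.2 12 0 0 0'
python3 -m inch '1 0.3 0 0 0 0 0; 1 0.6 0 0 0 0 0; 1 0.9 0 0 0 0 0'; python3 -m inch '1 0.3 0 0 0 0 0; 1 0.6 0 0 0 0 0; 1 0.9 0 0 0 0 0'
python3 - <<'E'
from h import *
np.set_printoptions(precision=4,suppress=True)
f=grab_frame("top");g=grab_frame("scene")
for s in [(.497,-.157,.069),(.444,.065,.069),(.444,.164,.069),(.615,-.045,.069),(.618,.157,.069)]:
    p=caps(f,[proj(f,s)])[0];q=caps(g,[proj(g,s)])[0];print(s,p[1:],q[1:],*tri([ray(f,p[0]),ray(g,q[0])]))
E
```

```text
t: 10.32
eef_pos: [0.4329, 0.0656, 0.1318]
ee_rot: [-3.141, -0.003, -3.139]
force: [-0.5, -1.0, 1.0]
width: 0.0874
t: 10.7
eef_pos: [0.4423, 0.0647, 0.1316]
ee_rot: [-3.14, -0.003, -3.141]
force: [-0.2, 0.3, -0.1]
width: 0.0874
t: 11.08
eef_pos: [0.4515, 0.0646, 0.1316]
ee_rot: [-3.14, -0.004, -3.141]
force: [-0.2, -0.7, 0.0]
width: 0.0879
(0.497, -0.157, 0.069) (np.int32(232), np.float64(1.186753507635211)) (np.int32(180), np.float64(1.1846635609038192)) [ 0.4949 -0.155   0.0683] [np.float64(0.0004283022014852351), np.float64(0.0004283022014851425)]
(0.444, 0.065, 0.069) (np.int32(402), np.float64(49.20658960020011)) (np.int32(150), np.float64(0.33183650904805395)) [0.4719 0.0016 0.1007] [np.float64(0.05229771832947317), np.float64(0.0522977183294732)]
(0.444, 0.164, 0.069) (np.int32(215), np.float64(73.90032445378598)) (np.int32(144), np.float64(0.29082895547360776)) [0.5939 0.1204 0.1722] [np.float64(0.020287252348860543), np.float64(0.020287252348860498)]
(0.615, -0.045, 0.069) (np.int32(235), np.float64(0.12102808273131557)) (np.int32(252), np.float64(0.19117754937951395)) [ 0.6152 -0.045   0.0692] [np.float64(0.0002600847650372958), np.float64(0.00026008476503725094)]
(0.618, 0.157, 0.069) (np.int32(215), np.float64(0.3376701709022096)) (np.int32(191), np.float64(0.43070755801874017)) [0.6177 0.1562 0.0691] [np.float64(6.451045656229596e-06), np.float64(6.45104565617842e-06)]
```

```bash
python3 -m inch '1 -0.4 0 -2 0 0 0; 1 -0.8 0 -5 0 0 0; 1 -0.8 0 -9 0 0 0; 1 -0.8 0 -11 0 0 0; 0.84 -0.8 0 -12 0 0 0; 0.84 -0.8 0 -12 0 0 0; 0.84 -0.8 0 -12 0 0 0'; python3 -m inch '0.84 0.3 0 0 0 0 0; 0.84 0.6 0 0 0 0 0; 0.84 0.9 0 0 0 0 0; 0.84 1.2 0 0 0 0 0; 0.84 1.5 0 0 0 0 0'; for i in 1 ; do python3 -m inch '0.84 0.3 0 0 0 0 0; 0.84 0.6 0 0 0 0 0; 0.84 0.9 0 0 0 0 0'; python3 -m inch '0.84 0.3 0 0 0 0 0; 0.84 0.6 0 0 0 0 0; 0.84 0.9 0 0 0 0 0';done
```

```text
t: 12.05
eef_pos: [0.4442, 0.0651, 0.0124]
ee_rot: [-3.141, -0.002, -3.14]
force: [-0.9, -0.4, -0.0]
width: 0.0741
t: 12.68
eef_pos: [0.4592, 0.065, 0.0123]
ee_rot: [-3.141, -0.003, -3.141]
force: [-2.4, 0.1, 1.8]
width: 0.0735
t: 13.05
eef_pos: [0.4684, 0.065, 0.0123]
ee_rot: [-3.141, -0.003, -3.141]
force: [-2.1, -0.1, 1.2]
width: 0.0736
t: 13.42
eef_pos: [0.4775, 0.065, 0.0122]
ee_rot: [-3.141, -0.003, -3.141]
force: [-1.4, -0.4, 1.3]
width: 0.0739
```

```bash
python3 -m inch '0.84 -0.35 0 0 0 0 0; 0.9 -0.35 0 1 0 0 0; 0.95 -0.35 0 5 0 0 0; 1 -0.35 0 9 0 0 0; 1 -3 5 9.5 0 0 0; 1 -3.35 9.9 9.5 0 0 0; 1 -3.35 9.9 9.5 0 0 0; 1 -3.35 9.9 5 0 0 0; 1 -3.35 9.9 1 0 0 0; 0.84 -3.35 9.9 0 0 0 0; 0.84 -3.35 9.9 0 0 0 0; 0.84 -3.35 9.9 0 0 0 0'; python3 -m inch '0.84 0.3 0 0 0 0 0; 0.84 0.6 0 0 0 0 0; 0.84 0.9 0 0 0 0 0; 0.84 1.2 0 0 0 0 0; 0.84 1.5 0 0 0 0 0'; python3 -m inch '0.84 0.3 0 0 0 0 0; 0.84 0.6 0 0 0 0 0; 0.84 0.9 0 0 0 0 0'; python3 -m inch '0.84 0.3 0 0 0 0 0; 0.84 0.6 0 0 0 0 0; 0.84 0.9 0 0 0 0 0'
```

```text
t: 14.92
eef_pos: [0.445, 0.1646, 0.0137]
ee_rot: [3.141, -0.001, -3.141]
force: [-0.5, 0.1, 0.8]
width: 0.0742
t: 15.55
eef_pos: [0.4601, 0.1644, 0.0136]
ee_rot: [3.141, -0.001, -3.14]
force: [-2.5, -0.4, 1.4]
width: 0.0731
t: 15.92
eef_pos: [0.4693, 0.1644, 0.0136]
ee_rot: [3.141, -0.001, -3.141]
force: [-2.2, 0.2, 1.0]
width: 0.0738
t: 16.3
eef_pos: [0.4784, 0.1644, 0.0135]
ee_rot: [3.142, -0.002, -3.141]
force: [-3.2, -0.3, 1.3]
width: 0.0735
```

```bash
python3 -m inch '0.84 0.5 0 0 0 0 0; 0.84 1 0 0 0 0 0; 0.84 1.5 0 0 0 0 0; 0.84 2 0 0 0 0 0; 0.84 2.5 0 0 0 0 0; 0.84 3 0 0 0 0 0'; python3 -m inch '0.84 0.1 0 0 0 0 0; 0.84 0.2 0 0 0 0 0; 0.84 0.3 0 0 0 0 0; 0.84 0.4 0 0 0 0 0; 0.84 0.5 0 0 0 0 0; 0.84 0.6 0 0 0 0 0';python3 -m inch '0.84 0.1 0 0 0 0 0; 0.84 0.2 0 0 0 0 0; 0.84 0.3 0 0 0 0 0; 0.84 0.4 0 0 0 0 0'
python3 - <<'E'
from h import *
s=telemetry.get_state();print(s["force"],s["moment"],s["joint_efforts"])
E
python3 -m inch '0.84 0 0 0 0 0 0;0.84 0 0 0 0 0 0'
python3 - <<'E'
from h import *
s=telemetry.get_state();print(s["force"],s["moment"],s["joint_efforts"])
E
python3 -m inch '0.84 -0.4 0 0 0 0 0;0.84 -0.4 0 0 0 0 0'
python3 - <<'E'
from h import *
s=telemetry.get_state();print(s["force"],s["moment"],s["joint_efforts"])
E
```

```text
t: 17.05
eef_pos: [0.5088, 0.1644, 0.0135]
ee_rot: [3.141, -0.002, -3.141]
force: [-1.9, -0.2, 1.4]
width: 0.0735
t: 17.8
eef_pos: [0.5148, 0.1643, 0.0135]
ee_rot: [3.142, -0.002, -3.141]
force: [-1.8, 0.2, -0.1]
width: 0.0737
t: 18.3
eef_pos: [0.5188, 0.1644, 0.0135]
ee_rot: [3.142, -0.002, -3.141]
force: [-1.6, -0.1, 0.9]
width: 0.0739
[-1.64619756 -0.11216709  0.85070602] [-0.00742657  0.82033813  0.0220415 ] [-2.45120823e-01 -4.85342503e+01  2.14432311e+01  5.36486149e+00
  5.47120124e-01 -1.22712529e-02]
t: 18.55
eef_pos: [0.519, 0.1644, 0.0135]
ee_rot: [3.141, -0.001, -3.14]
force: [-1.0, 0.1, -0.5]
width: 0.0736
[-0.97336781  0.07126804 -0.54645709] [-0.04770058  0.44129702  0.0131238 ] [-3.16921854e-02 -4.86408556e+01  2.12813884e+01  5.14829770e+00
  3.13661154e-01 -7.05406346e-03]
t: 18.8
eef_pos: [0.515, 0.1645, 0.0137]
ee_rot: [3.141, -0.001, -3.14]
force: [-0.1, -0.3, 0.3]
width: 0.0736
[-0.10719779 -0.26003846  0.26237035] [-0.0611082   0.0696817  -0.02879383] [ 1.89665094e-02 -4.79880130e+01  2.03797263e+01  4.87166449e+00
 -6.10005402e-03 -3.99434881e-02]
```

```bash
cat > m.py <<'E'
from h import *
s=telemetry.get_state();print(np.round(s["force"],2),np.round(s["moment"],3),np.round(s["joint_efforts"],2))
E
python3 -m inch '0.9 0 0 1 0 0 0; 0.95 0 0 5 0 0 0; 1 0 0 10 0 0 0; 1 3 -6 10.5 0 0 0; 1 7 -12 10.5 0 0 0; 1 10 -18 10.5 0 0 0; 1 10 -20.9 10.5 0 0 0; 1 10 -20.9 10.5 0 0 0; 1 10 -20.9 5 0 0 0; 1 10 -20.9 1 0 0 0; 0.84 10 -20.9 0 0 0 0; 0.84 10 -20.9 0 0 0 0'; python3 m.py;python3 -m inch '0.84 -0.2 0 0 0 0 0; 0.84 -0.4 0 0 0 0 0; 0.84 -0.6 0 0 0 0 0; 0.84 -0.8 0 0 0 0 0; 0.84 -1.0 0 0 0 0 0;0.84 -1.2 0 0 0 0 0;0.84 -1.4 0 0 0 0 0;0.84 -1.6 0 0 0 0 0'; python3 m.py; python3 -m inch '0.84 -0.2 0 0 0 0 0; 0.84 -0.4 0 0 0 0 0; 0.84 -0.6 0 0 0 0 0; 0.84 -0.8 0 0 0 0 0';python3 m.py
```

```text
t: 20.3
eef_pos: [0.6154, -0.044, 0.0143]
ee_rot: [3.142, -0.001, -3.139]
force: [0.7, 0.1, 0.2]
width: 0.0756
[0.75 0.13 0.15] [0.06  0.09  0.013] [-7.000e-02 -5.537e+01  2.116e+01  5.040e+00  1.600e-01 -1.000e-02]
t: 21.3
eef_pos: [0.6018, -0.0436, 0.0154]
ee_rot: [3.141, 0.004, -3.139]
force: [6.1, -0.0, 1.4]
width: 0.0733
[ 6.09 -0.01  1.38] [ 0.033 -1.866  0.023] [ -0.29 -53.93  18.09   4.03  -1.95  -0.  ]
t: 21.8
eef_pos: [0.5941, -0.0436, 0.0156]
ee_rot: [3.141, 0.004, -3.138]
force: [4.7, -0.4, 0.4]
width: 0.0737
[ 4.7  -0.43  0.44] [ 0.041 -1.719 -0.009] [ -0.31 -53.26  18.28   4.12  -1.82   0.  ]
```

Jar 4 reads about 5 N (moment 1.75 Nm), so it grips. The moment channel is much quieter, so I read it for the others too. Next is jar 5.

```bash
python3 -m inch '0.84 0.35 0 0 0 0 0; 0.9 0.35 0 1 0 0 0; 0.95 0.35 0 5 0 0 0; 1 0.35 0 10 0 0 0; 1 1 6 10 0 0 0; 1 2 12 10 0 0 0; 1 2.5 18 10 0 0 0; 1 2.5 20.1 10 0 0 0; 1 2.5 20.1 7 0 0 0;1 2.5 20.1 3.5 0 0 0; 1 2.5 20.1 -0.2 0 0 0; 0.84 2.5 20.1 -0.2 0 0 0'; python3 m.py;python3 -m inch '0.84 -0.2 0 0 0 0 0; 0.84 -0.4 0 0 0 0 0; 0.84 -0.6 0 0 0 0 0; 0.84 -0.8 0 0 0 0 0; 0.84 -1.0 0 0 0 0 0;0.84 -1.2 0 0 0 0 0;0.84 -1.4 0 0 0 0 0;0.84 -1.6 0 0 0 0 0'; python3 m.py; python3 -m inch '0.84 -0.2 0 0 0 0 0; 0.84 -0.4 0 0 0 0 0; 0.84 -0.6 0 0 0 0 0; 0.84 -0.8 0 0 0 0 0';python3 m.py;python3 -m inch '0.84 -0.1 0 0 0 0 0; 0.84 -0.2 0 0 0 0 0; 0.84 -0.3 0 0 0 0 0; 0.84 -0.4 0 0 0 0 0';python3 m.py
```

```text
t: 23.3
eef_pos: [0.6163, 0.1555, 0.0109]
ee_rot: [-3.139, -0.002, -3.14]
force: [-0.9, -0.2, 0.2]
width: 0.0822
[-0.94 -0.2   0.21] [-0.01   0.159 -0.009] [  0.19 -58.02  21.65   5.14   0.64   0.  ]
t: 24.3
eef_pos: [0.6024, 0.1564, 0.0124]
ee_rot: [-3.141, 0.002, -3.139]
force: [5.9, -0.4, 2.3]
width: 0.0741
[ 5.91 -0.41  2.33] [ 0.009 -2.187  0.023] [ 8.500e-01 -5.551e+01  1.795e+01  3.410e+00 -1.960e+00  2.000e-02]
t: 24.8
eef_pos: [0.595, 0.1567, 0.0126]
ee_rot: [-3.141, 0.004, -3.138]
force: [6.0, 0.4, -0.7]
width: 0.0734
[ 6.    0.36 -0.67] [ 0.004 -2.246 -0.04 ] [ 8.800e-01 -5.631e+01  1.862e+01  3.720e+00 -1.980e+00  3.000e-02]
t: 25.3
eef_pos: [0.5915, 0.157, 0.0127]
ee_rot: [-3.141, 0.005, -3.138]
force: [6.8, -0.1, -1.0]
width: 0.0733
[ 6.84 -0.11 -0.97] [-0.053 -2.161 -0.044] [ 8.800e-01 -5.614e+01  1.876e+01  3.820e+00 -1.890e+00  2.000e-02]
```

```bash
python3 -m inch '0.84 0.35 0 0 0 0 0; 0.9 0.35 0 1 0 0 0; 0.95 0.35 0 5 0 0 0; 1 0.35 0 10 0 0 0; 1 -5 -5 10 0 0 0; 1 -10 -9.2 10 0 0 0; 1 -11.8 -9.2 10 0 0 0; 1 -11.8 -9.2 7 0 0 0;1 -11.8 -9.2 3.5 0 0 0; 1 -11.8 -9.2 0 0 0 0; 0.84 -11.8 -9.2 0 0 0 0; 0.84 -11.8 -9.2 0 0 0 0'; python3 m.py;python3 -m inch '0.84 -0.2 0 0 0 0 0; 0.84 -0.4 0 0 0 0 0; 0.84 -0.6 0 0 0 0 0; 0.84 -0.8 0 0 0 0 0; 0.84 -1.0 0 0 0 0 0;0.84 -1.2 0 0 0 0 0;0.84 -1.4 0 0 0 0 0;0.84 -1.6 0 0 0 0 0'; python3 m.py; python3 -m inch '0.84 -0.2 0 0 0 0 0; 0.84 -0.4 0 0 0 0 0; 0.84 -0.6 0 0 0 0 0; 0.84 -0.8 0 0 0 0 0';python3 m.py;python3 -m inch '0.84 0.2 0 0 0 0 0; 0.84 0.4 0 0 0 0 0; 0.84 0.6 0 0 0 0 0; 0.84 0.8 0 0 0 0 0;0.84 1 0 0 0 0 0;0.84 1.2 0 0 0 0 0';python3 m.py;python3 -m inch '0.84 0.1 0 0 0 0 0; 0.84 0.2 0 0 0 0 0; 0.84 0.3 0 0 0 0 0; 0.84 0.4 0 0 0 0 0';python3 m.py
```

```text
t: 26.8
eef_pos: [0.4739, 0.0652, 0.0138]
ee_rot: [-3.141, 0.005, -3.138]
force: [0.4, -0.3, 0.5]
width: 0.0757
[ 0.39 -0.28  0.51] [0.046 0.06  0.017] [-7.00e-02 -3.84e+01  1.85e+01  4.42e+00 -3.00e-02 -0.00e+00]
t: 27.8
eef_pos: [0.4581, 0.0653, 0.0139]
ee_rot: [-3.142, 0.006, -3.138]
force: [1.6, 0.3, 1.0]
width: 0.0732
[1.59 0.25 1.01] [ 0.03  -0.764  0.004] [-3.000e-02 -3.643e+01  1.723e+01  3.790e+00 -7.300e-01  3.000e-02]
t: 28.3
eef_pos: [0.4499, 0.0653, 0.014]
ee_rot: [-3.142, 0.006, -3.138]
force: [1.0, -0.0, 1.4]
width: 0.0734
[ 0.97 -0.01  1.45] [ 0.054 -0.684  0.035] [-1.000e-02 -3.549e+01  1.722e+01  3.790e+00 -6.900e-01  3.000e-02]
t: 29.05
eef_pos: [0.4618, 0.0651, 0.0139]
ee_rot: [-3.141, 0.005, -3.138]
force: [-2.8, 0.7, 1.4]
width: 0.0738
[-2.75  0.66  1.41] [ 0.134  0.892 -0.029] [-1.200e-01 -3.810e+01  1.965e+01  4.950e+00  6.600e-01 -2.000e-02]
t: 29.55
eef_pos: [0.4657, 0.0651, 0.0138]
ee_rot: [-3.141, 0.005, -3.138]
force: [-1.8, 0.5, 0.6]
width: 0.0738
[-1.8   0.51  0.6 ] [ 0.012  0.803 -0.024] [-3.000e-02 -3.892e+01  2.009e+01  4.970e+00  5.600e-01 -1.000e-02]
```

Jars 1, 2 and 3 read about 1.6–2 N and look slick. Jars 4 and 5 read 5–6.5 N and grip. I'll recheck jar 1's moment when I get to it. Now I pick jar 2 for the tray.

```bash
python3 -m inch '0.84 -0.4 0 0.2 0 0 0; 0.84 -0.4 0 1.2 0 0 0; 0.84 -0.4 0 1.2 0 0 0; 0 -0.4 0 1.2 0 0 0; 0 -0.4 0 1.2 0 0 0; 0 -0.4 0 1.2 0 0 0; 0 -0.4 0 1.2 0 0 0;0 -0.4 0 1.4 0 0 0;0 -0.4 0 1.8 0 0 0;0 -0.4 0 2.5 0 0 0; 0 -0.4 0 2.5 0 0 0' 17; python3 m.py; python3 -m inch '0 0 0 3 0 0 0; 0 0 0 7 0 0 0; 0 0 0 11 0 0 0; 0 0 0 12 0 0 0;0 0 0 12 0 0 0'; python3 m.py
```

```text
t: 30.92
eef_pos: [0.4622, 0.0654, 0.0394]
ee_rot: [3.141, 0.006, -3.138]
force: [-0.4, -0.1, -7.3]
width: 0.0607
[-0.37 -0.13 -7.31] [ 0.114  0.114 -0.017] [ -0.08 -39.5   22.76   5.84  -0.21   0.  ]
t: 31.55
eef_pos: [0.4618, 0.0654, 0.1589]
ee_rot: [3.141, 0.006, -3.138]
force: [-1.2, -0.5, -7.2]
width: 0.0601
[-1.18 -0.53 -7.24] [-0.031  0.187  0.038] [  0.04 -34.84  30.89   7.89  -0.14   0.  ]
```

```bash
python3 -m inch '0 0.5 -3 0 0 0 -1; 0 1.5 -8 0 0 0 -2; 0 2.5 -13.5 0 0 0 -3; 0 3.5 -19 0 0 0 -4; 0 4.5 -24.5 0 0 0 -5; 0 5.5 -30 0 0 0 -6; 0 6.5 -35.5 0 0 0 -7; 0 7.5 -41 0 0 0 -7; 0 8.3 -45 0 0 0 -7; 0 8.8 -46.8 0 0 0 -7; 0 8.8 -46.8 0 0 0 -7; 0 8.8 -46.8 0 0 0 -7'; python3 -m inch '0 0 0 -3 0 0 0; 0 0 0 -6.5 0 0 0; 0 0 0 -9.5 0 0 0; 0 0 0 -11 0 0 0; 0 0 0 -11 0 0 0'
```

```text
t: 33.05
eef_pos: [0.5491, -0.4014, 0.1571]
ee_rot: [3.139, 0.003, 3.023]
force: [-0.8, 0.1, -7.1]
width: 0.0603
t: 33.67
eef_pos: [0.5487, -0.4006, 0.0464]
ee_rot: [3.139, 0.002, 3.024]
force: [-0.1, 0.5, -6.2]
width: 0.0601
```

```bash
python3 -m inch '0 0 0 -0.5 0 0 0; 0 0 0 -1 0 0 0; 0 0 0 -1.4 0 0 0; 0 0 0 -1.6 0 0 0; 0 0 0 -1.6 0 0 0'; python3 -m inch '0.84 0 0 0 0 0 0; 0.84 0 0 0 0 0 0; 0.84 0 0 0 0 0 0; 0.84 0 0 0 0 0 0'
python3 - <<'E'
from h import *
f=grab_frame("top");save(f,"t2.png",(330,150,530,300),4)
E
```

```text
t: 34.3
eef_pos: [0.5489, -0.4008, 0.0306]
ee_rot: [3.139, 0.002, 3.024]
force: [-0.4, -1.0, -6.6]
width: 0.0604
t: 34.8
eef_pos: [0.5491, -0.4009, 0.031]
ee_rot: [3.139, 0.003, 3.024]
force: [-0.3, 0.7, 1.3]
width: 0.0737
```

View pics/t2.png

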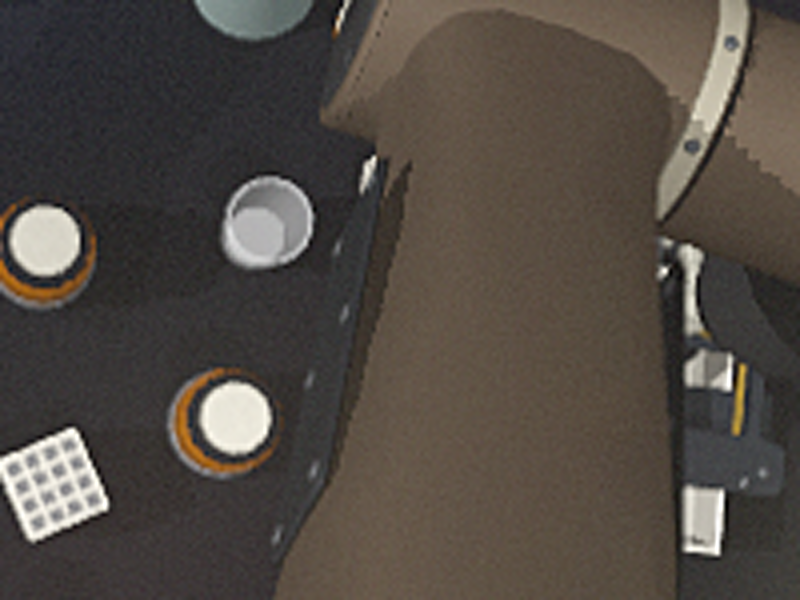

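The arm hides the tray in this view; jar 1 and the bystanders are undisturbed. The release was soft (force fell to about 0). I lift and go to jar 1.

```bash
python3 -m inch '0.84 0 0 3 0 0 0; 0.9 0 0 8 0 0 0; 1 0 0 11 0 0 0; 1 -1 5 12 0 0 2; 1 -2.5 11 12 0 0 4; 1 -4 17 12 0 0 6; 1 -5 22 12 0 0 7; 1 -5.4 24.6 12 0 0 7; 1 -5.4 24.6 12 0 0 7; 1 -5.4 24.6 12 0 0 7'
cat > w.py <<'E'
from h import *
import sys
np.set_printoptions(precision=4,suppress=True)
f=grab_frame("top");g=grab_frame("scene")
for a in sys.argv[1:]:
    s=np.array(eval(a));r=[]
    for c,h in(("T",f),("S",g)):
        p=caps(h,[proj(h,s)])[0]
        if p[2]<12: print(c,p[1:],atz(h,p[0],s[2])); r.append(ray(h,p[0]))
    if len(r)==2: print("tri",*tri(r))
E
python3 w.py "(.549,-.401,.073)" "(.495,-.155,.069)" "(.515,.164,.069)" "(.591,-.044,.069)" "(.595,.157,.069)"; python3 m.py
```

```text
t: 36.1
eef_pos: [0.4953, -0.1551, 0.1511]
ee_rot: [3.139, 0.003, -3.137]
force: [1.0, 0.4, -0.4]
width: 0.0879
T (np.int32(123), np.float64(3.798915637452613)) [ 0.5482 -0.4096  0.073 ]
S (np.int32(219), np.float64(0.259531539925481)) [ 0.5493 -0.4005  0.073 ]
tri [ 0.5481 -0.4048  0.0737] [np.float64(0.004289620622273013), np.float64(0.004289620622273185)]
S (np.int32(196), np.float64(0.22947781912163095)) [ 0.4954 -0.1554  0.069 ]
S (np.int32(155), np.float64(2.5554962467408986)) [0.508  0.1625 0.069 ]
S (np.int32(243), np.float64(2.7914188636040302)) [ 0.5993 -0.0447  0.069 ]
T (np.int32(89), np.float64(5.131109813055186)) [0.6072 0.1576 0.069 ]
S (np.int32(195), np.float64(0.7917613412697907)) [0.5966 0.1578 0.069 ]
tri [0.6055 0.1549 0.0764] [np.float64(0.0015947793497452757), np.float64(0.0015947793497452544)]
[ 0.58 -0.3  -0.36] [-0.031  0.072  0.016] [ 3.800e-01 -3.876e+01  2.671e+01  6.360e+00  4.000e-02  1.000e-02]
```

```bash
python3 -m inch '1 0 0 -4 0 0 0; 1 0 0 -8 0 0 0; 1 0 0 -12 0 0 0; 0.84 0 0 -13.8 0 0 0; 0.84 0 0 -13.8 0 0 0; 0.84 0 0 -13.8 0 0 0'; python3 m.py; python3 -m inch '0.84 -0.2 0 0 0 0 0; 0.84 -0.4 0 0 0 0 0; 0.84 -0.6 0 0 0 0 0; 0.84 -0.8 0 0 0 0 0; 0.84 -1 0 0 0 0 0; 0.84 -1.2 0 0 0 0 0; 0.84 -1.4 0 0 0 0 0'; python3 m.py; python3 -m inch '0.84 -0.2 0 0 0 0 0; 0.84 -0.4 0 0 0 0 0; 0.84 -0.6 0 0 0 0 0'; python3 m.py
```

```text
t: 36.95
eef_pos: [0.4959, -0.1561, 0.0134]
ee_rot: [3.14, 0.003, -3.139]
force: [-0.6, -1.5, -0.6]
width: 0.0739
[-0.58 -1.49 -0.62] [0.021 0.071 0.024] [-9.000e-02 -4.415e+01  1.963e+01  4.680e+00  3.000e-02  0.000e+00]
t: 37.83
eef_pos: [0.482, -0.1561, 0.0135]
ee_rot: [3.14, 0.003, -3.138]
force: [2.4, 0.1, 1.4]
width: 0.0737
[2.38 0.15 1.41] [ 0.04  -0.683  0.014] [ -0.32 -42.43  18.08   4.24  -0.74   0.  ]
t: 38.2
eef_pos: [0.4759, -0.1561, 0.0135]
ee_rot: [3.14, 0.003, -3.138]
force: [2.2, 0.5, 0.8]
width: 0.0737
[2.22 0.5  0.8 ] [-0.007 -0.642  0.028] [ -0.31 -41.78  18.03   4.23  -0.73   0.  ]
```

Jar 1's moment of 0.7 matches jars 2 and 3, so it is slick. It goes in the tray at slot C.

```bash
python3 -m inch '0.84 0.4 0 0.2 0 0 0; 0.84 0.4 0 1.2 0 0 0; 0.84 0.4 0 1.2 0 0 0; 0 0.4 0 1.2 0 0 0; 0 0.4 0 1.2 0 0 0; 0 0.4 0 1.2 0 0 0; 0 0.4 0 1.2 0 0 0;0 0.4 0 1.4 0 0 0;0 0.4 0 2 0 0 0;0 0.4 0 5 0 0 0; 0 0.4 0 9 0 0 0; 0 0.4 0 12 0 0 0' 17; python3 -m inch '0 0 -2 1 0 0 -1; 0 0.5 -6 1 0 0 -3; 0 1 -11 1 0 0 -5; 0 1.5 -15 1 0 0 -7; 0 1.8 -18.1 1 0 0 -7; 0 1.8 -18.1 1 0 0 -7; 0 1.8 -18.1 1 0 0 -7; 0 1.8 -18.1 -3 0 0 -7; 0 1.8 -18.1 -7 0 0 -7; 0 1.8 -18.1 -9 0 0 -7; 0 1.8 -18.1 -9 0 0 -7'
```

```text
t: 39.7
eef_pos: [0.4795, -0.1561, 0.135]
ee_rot: [3.139, 0.003, -3.139]
force: [0.7, 0.7, -6.1]
width: 0.0604
t: 41.08
eef_pos: [0.4962, -0.3356, 0.0435]
ee_rot: [3.138, -0.0, 3.023]
force: [0.6, -0.9, -5.9]
width: 0.0606
```

```bash
python3 -m inch '0 0 0 -0.5 0 0 0; 0 0 0 -0.9 0 0 0; 0 0 0 -1.2 0 0 0; 0 0 0 -1.3 0 0 0; 0 0 0 -1.3 0 0 0; 0.84 0 0 -1.3 0 0 0; 0.84 0 0 -1.3 0 0 0; 0.84 0 0 -1.3 0 0 0; 0.84 0 0 -1.3 0 0 0'; python3 -m inch '0.84 0 0 3 0 0 0; 0.9 0 0 8 0 0 0; 1 0 0 12 0 0 0; 1 1 6 12 0 0 0; 1 2 12 12 0 0 0; 1 3 18 12 0 0 0; 1 3 18 12 0 0 0'; python3 w.py  "(.549,-.401,.073)" "(.496,-.336,.073)" "(.515,.164,.069)" "(.591,-.044,.069)" "(.595,.157,.069)"
```

```text
t: 42.2
eef_pos: [0.4964, -0.3357, 0.0308]
ee_rot: [3.139, 0.0, 3.023]
force: [-0.2, 1.2, 0.2]
width: 0.0734
t: 43.08
eef_pos: [0.5273, -0.1522, 0.1513]
ee_rot: [3.138, 0.001, 3.028]
force: [-0.9, -0.6, -0.4]
width: 0.0875
T (np.int32(234), np.float64(0.3226653237189621)) [ 0.5485 -0.4015  0.073 ]
S (np.int32(221), np.float64(0.39554280852631835)) [ 0.5496 -0.4003  0.073 ]
tri [ 0.5486 -0.4011  0.0724] [np.float64(0.0005995413602312398), np.float64(0.0005995413602313442)]
T (np.int32(242), np.float64(0.2326887656252598)) [ 0.4962 -0.3365  0.073 ]
S (np.int32(203), np.float64(0.5629298095379943)) [ 0.4976 -0.3353  0.073 ]
tri [ 0.4963 -0.3361  0.0722] [np.float64(0.0006074278138329261), np.float64(0.0006074278138330295)]
S (np.int32(124), np.float64(7.328545952721393)) [0.4889 0.1745 0.069 ]
T (np.int32(387), np.float64(8.718696041359012)) [ 0.5983 -0.0248  0.069 ]
S (np.int32(244), np.float64(2.797717443772624)) [ 0.5993 -0.0446  0.069 ]
tri [ 0.5968 -0.0342  0.0654] [np.float64(0.009573089796859413), np.float64(0.009573089796859474)]
S (np.int32(197), np.float64(0.7425761166671551)) [0.5966 0.1576 0.069 ]
```

Both tray jars are confirmed at the right height. Jar 3 may have been knocked, since its scene reading changed to about (0.489, 0.175). I fetch gripping jar 4 at (0.599, -0.0446) now and check jar 3 once it is unobstructed.

```bash
python3 -m inch '1 4 6 0 0 0 4; 1 7.1 10.8 0 0 0 7; 1 7.1 10.8 0 0 0 7; 1 7.1 10.8 -4 0 0 7; 1 7.1 10.8 -8 0 0 7; 1 7.1 10.8 -12 0 0 7; 1 7.1 10.8 -12.5 0 0 7; 1 7.1 10.8 -12.5 0 0 7'; python3 -m inch '0 0 0 0 0 0 0; 0 0 0 0 0 0 0;0 0 0 0 0 0 0;0 0 0 0 0 0 0;0 0 0 0 0 0 0;0 0 0 0.2 0 0 0;0 0 0 0.8 0 0 0; 0 0 0 4 0 0 0; 0 0 0 8 0 0 0; 0 0 0 12 0 0 0;0 0 0 15 0 0 0;0 0 0 15 0 0 0' 17
```

```text
t: 44.18
eef_pos: [0.5981, -0.048, 0.0268]
ee_rot: [3.139, 0.001, -3.136]
force: [0.8, 0.3, 1.2]
width: 0.0874
t: 45.68
eef_pos: [0.5989, -0.0478, 0.1785]
ee_rot: [3.138, 0.004, -3.136]
force: [0.3, -0.8, -7.8]
width: 0.0537
```

Width 53.7 mm is the cap's diameter, not the glass. I look before moving on.

Run:
```python
from h import *
f=grab_frame("scene");save(f,"s3.png",(220,120,460,300),3)
```

```text
(no output)
```

View pics/s3.png

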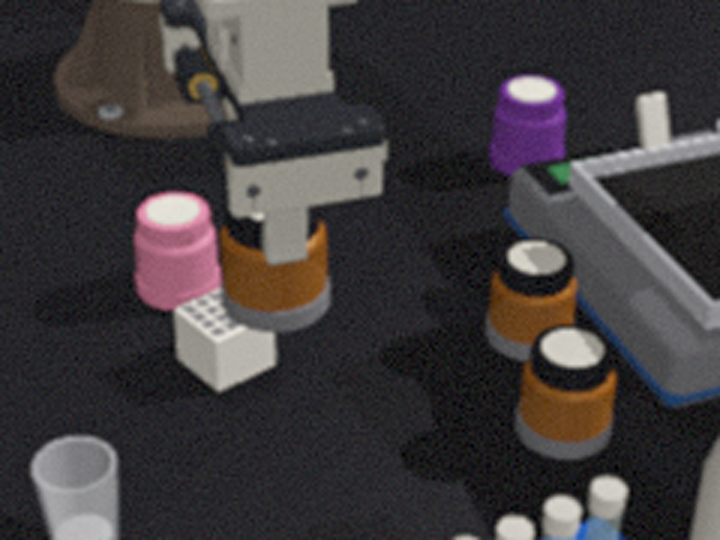

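Run:
```python
from h import *
f=grab_frame("scene")
c=lambda X:(proj(f,X)-[220,120])*3
print("finger tip front",c((.599+.05,-.0478,.1785)),c((.599+.05,-.0478-.0095,.1785)),c((.599+.05,-.0478+.0095,.1785)))
for dx in(0,):
  print("jar base c",c((.599,-.0478,.1525)),"L/R",c((.599,-.0478-.033,.1595)),c((.599,-.0478+.033,.1595)), "glass top",c((.599,-.0478,.2045)))
h=cv2.cvtColor(f["pixels"],cv2.COLOR_RGB2HSV)
m=((h[...,0]<20)&(h[...,1]>140)&(h[...,2]>60)).astype(np.uint8)
n,l,s,ce=cv2.connectedComponentsWithStats(m)
print([(s[i][:4]*1.,(s[i][:2]-[220,120])*3,(s[i][:2]+s[i][2:4]-[220,120])*3) for i in range(1,n) if s[i,4]>150])
print(telemetry.get_state()["width"])
```

```text
finger tip front [288.97389075 307.85994408] [272.62309959 310.60986689] [305.24888923 305.12334112]
jar base c [268.62279934 296.21400621] L/R [214.32395364 295.54801278] [321.49280293 277.89629047] glass top [266.23909553 222.9446853 ]
[(array([293., 194.,  36.,  30.]), array([219, 222]), array([327, 312])), (array([383., 211.,  29.,  24.]), array([489, 273]), array([576, 345])), (array([394., 240.,  32.,  27.]), array([522, 360]), array([618, 441])), (array([144., 250.,  32.,  28.]), array([-228,  390]), array([-132,  474])), (array([108., 272.,  36.,  31.]), array([-336,  456]), array([-228,  549])), (array([186., 313.,  38.,  36.]), array([-102,  579]), array([ 12, 687])), (array([195., 355.,  35.,  18.]), array([-75, 705]), array([ 30, 759]))]
0.053516909267738035
```

Run:
```python
from h import *
f=grab_frame("scene")
from math import *
def rows(zb,x=.599,y=-.045):
    P=[proj(f,(x+r*cos(a),y+r*sin(a),zb+h)) for h,r in((.014,.031),(.052,.031)) for a in np.linspace(0,2*pi,60)]
    P=np.array(P);q=P[60:,1].min() ;return P[:,0].min(),P[:,0].max(),q,P[:60,1].max(),P[60:,1].max()
for zb in(.11,.12,.13,.14,.15,.155): print(zb,np.round(rows(zb),1))
```

```text
0.11 [293.6 328.3 204.5 241.5 224.3]
0.12 [293.3 328.3 200.  237.1 219.6]
0.13 [293.1 328.3 195.4 232.6 214.9]
0.14 [292.8 328.3 190.7 228.  210.1]
0.15 [292.5 328.2 186.  223.4 205.2]
0.155 [292.4 328.2 183.6 221.1 202.7]
```

Run:
```python
from h import *
f=grab_frame("scene");save(f,"s4.png",(280,170,350,240),8)
s=telemetry.get_state();print(s["force"],s["moment"])
```

```text
[-4.79991599e-03  1.07677927e-01 -7.85574839e+00] [ 0.03417523  0.12926561 -0.04155322]
```

View pics/s4.png

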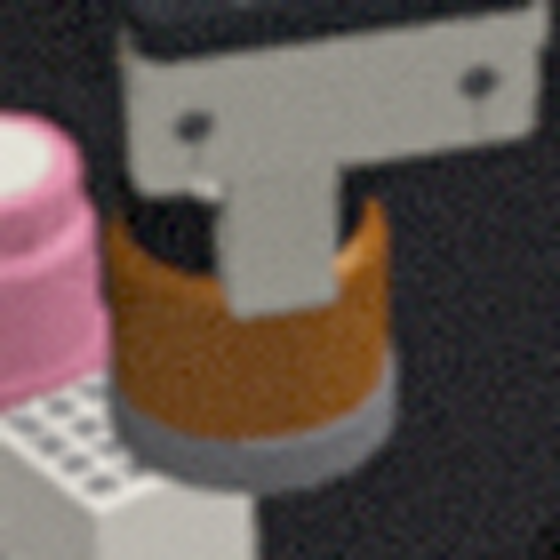

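Run:
```python
from h import *
f=grab_frame("scene")
print("s1 seen (243,196): pred",proj(f,(.5147,-.1547,.141)), proj(f,(.4947,-.1547,.141)))
for p in((.04,),(.048,)): print("s4 seen ~(315,209.4)",proj(f,(.599+p[0],-.0478,.1785)))
s=telemetry.get_state();print(s["eef_pos"],s["ee_rot"],s["q"])
f=grab_frame("top");save(f,"t4.png",(230,130,400,270),4)
```

```text
s1 seen (243,196): pred [244.58187243 208.14446592] [243.14418033 202.58811791]
s4 seen ~(315,209.4) [314.83631321 219.32645575]
s4 seen ~(315,209.4) [316.02473793 221.95634626]
[ 0.59671853 -0.04813556  0.17446402] [ 3.13938512e+00 -3.04472251e-03 -3.13671892e+00] [ 0.24360375  0.25507272 -0.19740614 -0.00318171 -1.12075582 -0.23734583]
```

View pics/t4.png

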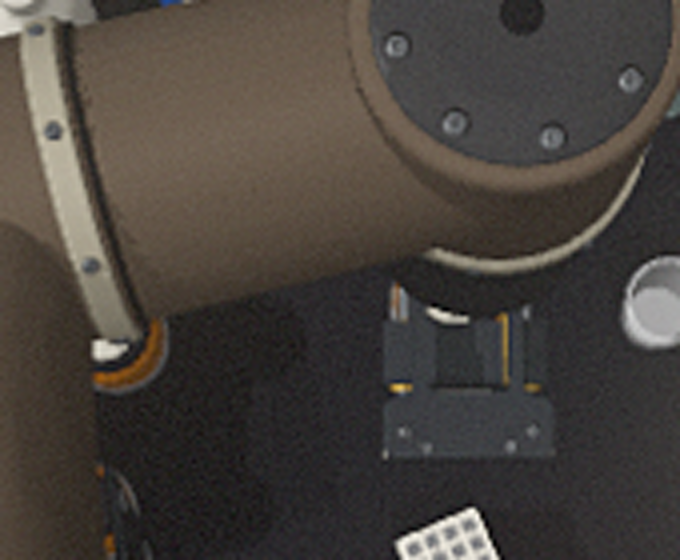

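The drawn fingertip sits about 26 mm higher than the reported TCP, in s1 as well as here. That fits two other facts: the jar is held by its 54 mm cap, and in the push test the finger met the glass radius rather than the boot. So real tip height ≈ reported z + 26 mm, and I will grip lower from now on. The jar itself is upright and held (7.8 N), and heights relative to the grip remain valid. Jar 4 goes to the platform's left slot.

```bash
python3 -m inch '0 -0.5 2.5 0 0 0 0; 0 -1.5 7 0 0 0 1; 0 -2.5 11.5 0 0 0 1; 0 -3.5 16 0 0 0 2; 0 -4.5 20.5 0 0 0 2; 0 -5.5 25 0 0 0 3; 0 -6.5 29.5 0 0 0 3; 0 -7.5 34 0 0 0 4; 0 -8.7 38.5 0 0 0 4; 0 -9.6 42 0 0 0 4; 0 -10 43.6 0 0 0 4; 0 -10 43.6 0 0 0 4'; python3 -m inch '0 0 0 -1 0 0 0; 0 0 0 -2.5 0 0 0; 0 0 0 -4 0 0 0; 0 0 0 -5 0 0 0; 0 0 0 -5 0 0 0'
```

```text
t: 47.48
eef_pos: [0.4965, 0.3885, 0.1736]
ee_rot: [3.141, -0.004, -3.065]
force: [0.2, -1.7, -7.3]
width: 0.0535
t: 48.1
eef_pos: [0.4961, 0.3877, 0.1223]
ee_rot: [-3.141, -0.005, -3.066]
force: [-0.6, 0.6, -6.6]
width: 0.0536
```

Run:
```python
from h import *
f=grab_frame("scene");save(f,"s5.png",(370,110,550,245),4)
```

```text
(no output)
```

View pics/s5.png

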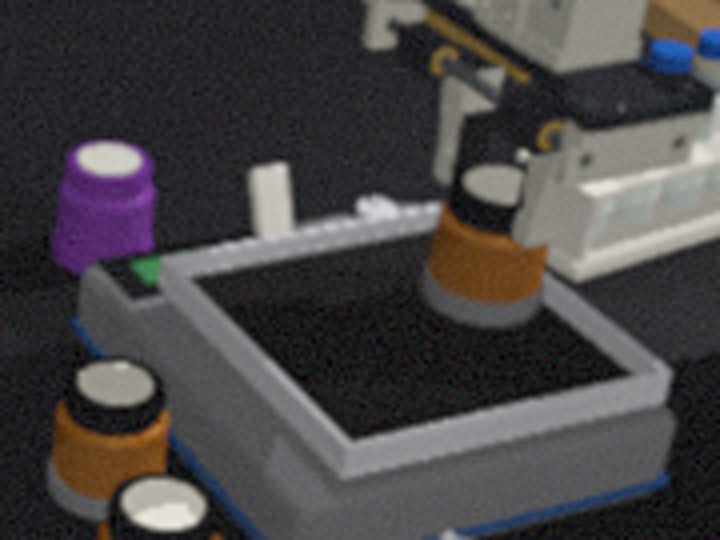

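The crop shows jar 4 upright, inside the rim and hovering near the mat's far-left part (crop (490,290)). I lower it until it touches.

```bash
python3 -m inch '0 0 0 -0.4 0 0 0; 0 0 0 -0.8 0 0 0; 0 0 0 -1.0 0 0 0; 0 0 0 -1.0 0 0 0'; python3 -m inch '0 0 0 -0.1 0 0 0; 0 0 0 -0.2 0 0 0; 0 0 0 -0.2 0 0 0'; python3 m.py
```

```text
t: 48.65
eef_pos: [0.4965, 0.3882, 0.1132]
ee_rot: [3.141, -0.004, -3.065]
force: [-0.3, -0.9, -8.3]
width: 0.0539
t: 49.02
eef_pos: [0.4966, 0.3891, 0.1124]
ee_rot: [3.14, -0.003, -3.065]
force: [-5.0, 2.5, 2.6]
width: 0.0533
[-5.01  2.48  2.59] [ 0.522  1.949 -0.068] [-2.670e+00 -5.353e+01  2.616e+01  7.560e+00  5.100e-01  4.000e-02]
```

```bash
python3 -m inch '0.84 0 0 0 0 0 0; 0.84 0 0 0 0 0 0; 0.84 0 0 0 0 0 0; 0.84 0 0 1 0 0 0; 0.84 0 0 5 0 0 0; 1 0 0 9 0 0 0; 1 -4 -2 9 0 0 0; 1 -9 -4 9 0 0 0; 1 -9 -4 9 0 0 0'; python3 w.py "(.4967,.392,.153)" "(.508,.164,.069)" "(.489,.1745,.069)" "(.595,.157,.069)"
python3 - <<'E'
from h import *
f=grab_frame("top");save(f,"t5.png",(115,170,315,330),4)
E
```

```text
t: 50.15
eef_pos: [0.4045, 0.3478, 0.204]
ee_rot: [3.138, -0.002, -3.064]
force: [0.1, 0.8, 1.4]
width: 0.0873
S (np.int32(66), np.float64(0.6808125174565702)) [0.4967 0.3936 0.153 ]
T (np.int32(224), np.float64(9.975157236271796)) [0.4881 0.176  0.069 ]
S (np.int32(150), np.float64(5.823276800294516)) [0.4891 0.1757 0.069 ]
tri [0.4882 0.1761 0.0683] [np.float64(2.4431601465443203e-05), np.float64(2.4431601465536685e-05)]
T (np.int32(224), np.float64(0.7552001874295173)) [0.4881 0.176  0.069 ]
S (np.int32(150), np.float64(0.5166096604337699)) [0.4891 0.1757 0.069 ]
tri [0.4882 0.1761 0.0683] [np.float64(2.4431601465443203e-05), np.float64(2.4431601465536685e-05)]
T (np.int32(227), np.float64(0.6944664766639951)) [0.5966 0.1574 0.069 ]
S (np.int32(197), np.float64(0.7425761166671551)) [0.5966 0.1576 0.069 ]
tri [0.5966 0.1575 0.069 ] [np.float64(0.00011245063298506598), np.float64(0.00011245063298516176)]
```

View pics/t5.png

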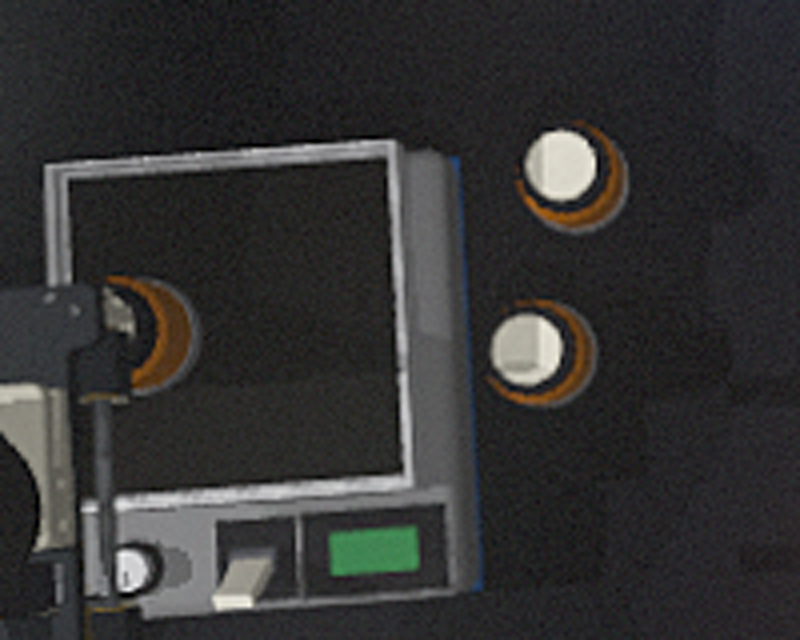

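Jar 4 stands on the platform (crop (150,335)). Jar 3 was indeed knocked, and is now at (0.488, 0.176). Jar 5 is at (0.5966, 0.1575). Next is jar 5, gripped lower.

```bash
python3 -m inch '1 5 -5 0 0 0 -2; 1 10 -10 0 0 0 -4; 1 15 -15 0 0 0 -4.4; 0.9 19.2 -18.8 0 0 0 -4.4; 0.9 19.2 -19 0 0 0 -4.4; 0.9 19.2 -19 0 0 0 -4.4;0.9 19.2 -19 -5 0 0 -4.4; 0.9 19.2 -19 -10 0 0 -4.4; 0.9 19.2 -19 -14 0 0 -4.4; 0.9 19.2 -19 -17 0 0 -4.4;0.9 19.2 -19 -18.5 0 0 -4.4;0.9 19.2 -19 -18.5 0 0 -4.4'; python3 -m inch '0.9 0 0 -0.4 0 0 0; 0.9 0 0 -0.8 0 0 0;0.9 0 0 -0.8 0 0 0'
```

```text
t: 51.8
eef_pos: [0.5986, 0.1601, 0.0179]
ee_rot: [3.14, -0.003, -3.14]
force: [0.3, 0.5, 0.0]
width: 0.0786
t: 52.18
eef_pos: [0.5987, 0.1602, 0.0102]
ee_rot: [3.139, -0.002, -3.14]
force: [0.4, -0.1, -0.2]
width: 0.0788
```

```bash
python3 -m inch '0.9 -0.2 -0.25 -0.3 0 0 0; 0.9 -0.2 -0.25 -0.6 0 0 0; 0 -0.2 -0.25 -0.6 0 0 0;0 -0.2 -0.25 -0.6 0 0 0;0 -0.2 -0.25 -0.6 0 0 0;0 -0.2 -0.25 -0.6 0 0 0;0 -0.2 -0.25 -0.6 0 0 0' 17; python3 m.py; python3 -m inch '0 0 0 0.2 0 0 0; 0 0 0 0.8 0 0 0; 0 0 0 2 0 0 0; 0 0 0 6 0 0 0; 0 0 0 11 0 0 0;0 0 0 15 0 0 0; 0 0 0 15 0 0 0'
```

```text
t: 53.05
eef_pos: [0.597, 0.1578, 0.0043]
ee_rot: [3.139, -0.002, -3.14]
force: [2.6, -0.4, -0.9]
width: 0.0617
[ 2.56 -0.45 -0.93] [-0.037 -0.612  0.015] [ 4.300e-01 -5.832e+01  2.101e+01  4.800e+00 -5.800e-01 -1.000e-02]
t: 53.92
eef_pos: [0.5991, 0.1588, 0.159]
ee_rot: [3.135, 0.005, -3.14]
force: [-0.0, -0.3, -6.6]
width: 0.0616
```

```bash
python3 -m inch '0 -1.5 2 0 0 0 1; 0 -4 5.5 0 0 0 2; 0 -6.5 9.5 0 0 0 3; 0 -8.7 12.6 0 0 0 4; 0 -9.6 13.8 0 0 0 4; 0 -9.6 13.8 0 0 0 4; 0 -9.6 13.8 0 0 0 4; 0 -9.6 13.8 -2.5 0 0 4; 0 -9.6 13.8 -5 0 0 4; 0 -9.6 13.8 -6.3 0 0 4; 0 -9.6 13.8 -6.3 0 0 4'; python3 -m inch '0 0 0 -0.2 0 0 0; 0 0 0 -0.4 0 0 0; 0 0 0 -0.5 0 0 0; 0 0 0 -0.5 0 0 0'; python3 m.py
```

```text
t: 55.3
eef_pos: [0.5031, 0.2958, 0.0951]
ee_rot: [3.137, 0.004, -3.071]
force: [0.9, 0.3, -5.9]
width: 0.0616
t: 55.8
eef_pos: [0.5031, 0.2959, 0.0903]
ee_rot: [3.137, 0.004, -3.071]
force: [0.0, 0.1, -6.7]
width: 0.0617
[ 0.02  0.07 -6.74] [ 0.013  0.156 -0.013] [-2.000e-02 -5.288e+01  2.724e+01  6.920e+00  2.000e-02  0.000e+00]
```

```bash
python3 -m inch '0 0 0 -0.1 0 0 0; 0 0 0 -0.2 0 0 0; 0 0 0 -0.2 0 0 0'; python3 m.py; python3 -m inch '0.84 0 0 0 0 0 0; 0.84 0 0 0 0 0 0; 0.84 0 0 0 0 0 0; 0.84 0 0 1 0 0 0; 0.84 0 0 5 0 0 0; 1 0 0 10 0 0 0; 1 0 0 11 0 0 0;1 0 -6 11 0 0 -4; 1 -1 -11 11 0 0 -4;1 -1.5 -11.9 11 0 0 -4;1 -1.5 -11.9 11 0 0 -4'; python3 w.py "(.4967,.392,.153)" "(.503,.297,.153)" "(.489,.1755,.069)"; python3 m.py
```

```text
t: 56.18
eef_pos: [0.503, 0.2958, 0.0882]
ee_rot: [3.137, 0.004, -3.071]
force: [0.1, -0.2, -6.1]
width: 0.0611
[ 0.06 -0.15 -6.06] [-0.034  0.1    0.015] [ 1.000e-02 -5.302e+01  2.717e+01  6.910e+00  2.000e-02  0.000e+00]
t: 57.55
eef_pos: [0.4881, 0.1766, 0.1988]
ee_rot: [3.136, 0.005, -3.142]
force: [0.2, 0.5, -0.5]
width: 0.0878
S (np.int32(121), np.float64(0.23996768189586382)) [0.496  0.3928 0.153 ]
S (np.int32(121), np.float64(1.1066709996581812)) [0.5038 0.2941 0.153 ]
T (np.int32(193), np.float64(1.0163270777276616)) [0.4874 0.1737 0.069 ]
S (np.int32(147), np.float64(0.2962745725076769)) [0.4887 0.1762 0.069 ]
tri [0.4879 0.1751 0.0685] [np.float64(0.0013892479458067649), np.float64(0.0013892479458068202)]
[-0.41 -0.38 -0.48] [ 0.048  0.123 -0.07 ] [ -0.45 -37.31  27.99   6.73  -0.04   0.  ]
```

Jars 4 and 5 are standing on the platform. Now jar 3: a quick lower push to confirm it is slick, then pick it up.

```bash
python3 -m inch '1 0 0 -5 0 0 0; 1 0 -0.1 -10 0 0 0; 1 0 -0.1 -14 0 0 0; 1 0 -0.1 -17 0 0 0; 0.84 0 -0.1 -19 0 0 0; 0.84 0 -0.1 -19.5 0 0 0; 0.84 0 -0.1 -19.5 0 0 0'; python3 m.py; python3 -m inch '0.84 -0.2 0 0 0 0 0; 0.84 -0.4 0 0 0 0 0; 0.84 -0.6 0 0 0 0 0; 0.84 -0.8 0 0 0 0 0; 0.84 -1 0 0 0 0 0; 0.84 -1.2 0 0 0 0 0; 0.84 -1.4 0 0 0 0 0'; python3 m.py
```

```text
t: 58.52
eef_pos: [0.4887, 0.1773, 0.0034]
ee_rot: [3.137, 0.004, -3.139]
force: [0.1, 0.8, 0.1]
width: 0.0739
[0.11 0.75 0.11] [-0.027  0.065 -0.038] [ 3.000e-02 -4.449e+01  1.899e+01  4.530e+00  9.000e-02 -0.000e+00]
t: 59.4
eef_pos: [0.4747, 0.1774, 0.0035]
ee_rot: [3.137, 0.004, -3.139]
force: [2.1, 0.1, 0.8]
width: 0.0736
[2.09 0.09 0.84] [ 0.054 -0.715 -0.035] [ 2.000e-01 -4.286e+01  1.758e+01  3.790e+00 -6.600e-01  3.000e-02]
```

```bash
python3 -m inch '0.84 0.5 -0.1 0 0 0 0; 0.84 0.55 -0.1 0 0 0 0; 0 0.55 -0.1 0 0 0 0;0 0.55 -0.1 0 0 0 0;0 0.55 -0.1 0 0 0 0;0 0.55 -0.1 0 0 0 0;0 0.55 -0.1 0.2 0 0 0;0 0.55 -0.1 0.8 0 0 0; 0 0.55 -0.1 4 0 0 0; 0 0.55 -0.1 8 0 0 0; 0 0.55 -0.1 12 0 0 0; 0 0.55 -0.1 12 0 0 0' 17; python3 m.py
```

```text
t: 60.9
eef_pos: [0.4819, 0.1777, 0.1267]
ee_rot: [3.133, 0.009, -3.139]
force: [-0.0, 0.9, -7.1]
width: 0.0617
[-0.03  0.88 -7.11] [ 0.076  0.122 -0.01 ] [ -0.2  -43.04  29.19   7.55  -0.9   -0.  ]
```

```bash
python3 -m inch '0 0.5 -3 0 0 0 -1; 0 1.5 -8 0 0 0 -2; 0 2.5 -13.5 0 0 0 -3; 0 3.5 -19 0 0 0 -4; 0 4.5 -24.5 0 0 0 -5; 0 5.5 -30 0 0 0 -6; 0 6.5 -36 0 0 0 -7; 0 7.4 -41.5 0 0 0 -7; 0 8 -45 0 0 0 -7; 0 8.2 -46.5 0 0 0 -7; 0 8.2 -46.5 0 0 0 -7; 0 8.2 -46.5 0 0 0 -7'; python3 -m inch '0 0 0 -2 0 0 0; 0 0 0 -5 0 0 0; 0 0 0 -8 0 0 0; 0 0 0 -8.5 0 0 0; 0 0 0 -8.5 0 0 0'
```

```text
t: 62.4
eef_pos: [0.5632, -0.2862, 0.1257]
ee_rot: [3.132, 0.008, 3.022]
force: [-0.6, 0.2, -6.2]
width: 0.0616
t: 63.02
eef_pos: [0.5637, -0.2858, 0.0413]
ee_rot: [3.132, 0.008, 3.023]
force: [0.4, -0.4, -6.7]
width: 0.0615
```

Run:
```python
from h import *
f=grab_frame("scene");save(f,"s6.png",(70,170,260,345),3)
```

```text
(no output)
```

View pics/s6.png

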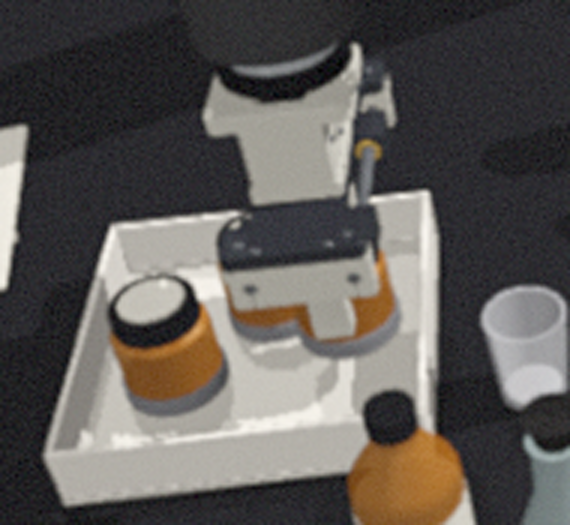

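The third slick jar (crop (355,315)) hovers in the tray's free corner, clear of walls and neighbours. I lower and release it.

```bash
python3 -m inch '0 0 0 -1 0 0 0; 0 0 0 -2 0 0 0; 0 0 0 -2.8 0 0 0; 0 0 0 -3.3 0 0 0; 0 0 0 -3.3 0 0 0'; python3 -m inch '0.84 0 0 0 0 0 0; 0.84 0 0 0 0 0 0; 0.84 0 0 0 0 0 0; 0.84 0 0 1 0 0 0; 0.84 0 0 6 0 0 0; 1 0 0 12 0 0 0; 1 0 0 17 0 0 0; 1 -3 6 18 0 0 3; 1 -6 12 18 0 0 7; 1 -9 18 18 0 0 7; 1 -9 24 18 0 0 7; 1 -9 24 18 0 0 7'; python3 w.py "(.549,-.401,.073)" "(.496,-.336,.073)"  "(.563,-.286,.073)" "(.4967,.392,.153)" "(.503,.297,.153)"
```

```text
t: 63.7
eef_pos: [0.5642, -0.2861, 0.0087]
ee_rot: [3.133, 0.009, 3.023]
force: [0.2, -0.1, -7.1]
width: 0.0616
t: 65.2
eef_pos: [0.4739, -0.0433, 0.1903]
ee_rot: [3.132, 0.012, -3.133]
force: [0.6, -1.3, 0.5]
width: 0.0877
T (np.int32(239), np.float64(0.4979937589663703)) [ 0.5485 -0.402   0.073 ]
S (np.int32(247), np.float64(0.12791280776313457)) [ 0.5493 -0.4011  0.073 ]
tri [ 0.5485 -0.4017  0.0726] [np.float64(0.0004405704787900348), np.float64(0.00044057047879005057)]
T (np.int32(238), np.float64(0.23949315503055327)) [ 0.4955 -0.3362  0.073 ]
S (np.int32(197), np.float64(0.43314516822114574)) [ 0.4966 -0.3352  0.073 ]
tri [ 0.4956 -0.3359  0.0724] [np.float64(0.0005302971198074761), np.float64(0.0005302971198074365)]
T (np.int32(235), np.float64(0.36870276577150635)) [ 0.5639 -0.286   0.073 ]
S (np.int32(250), np.float64(0.877054641202401)) [ 0.5653 -0.2851  0.073 ]
tri [ 0.564  -0.2857  0.0721] [np.float64(0.000504141563309616), np.float64(0.0005041415633097333)]
T (np.int32(273), np.float64(1.2128964485095615)) [0.4945 0.3934 0.153 ]
S (np.int32(126), np.float64(0.1247331982497932)) [0.4969 0.3922 0.153 ]
tri [0.4946 0.3939 0.1516] [np.float64(1.7847693896377786e-05), np.float64(1.784769389644171e-05)]
T (np.int32(271), np.float64(0.7739917333816375)) [0.502  0.2956 0.153 ]
S (np.int32(244), np.float64(5.257346030037974)) [0.4992 0.3107 0.153 ]
tri [0.5043 0.3006 0.1559] [np.float64(0.006093788075640635), np.float64(0.006093788075640648)]
```

All five jars stand correctly: tray caps at 72 mm and platform caps at about 152 mm. Now the switch. I shut the fingers, go to the robot's side of the paddle, and push in +x.

```bash
python3 -m inch '0 -2 5 0 0 0 0; 0 -3.5 11 0 0 0 0; 0 -4.5 17 0 0 0 2; 0 -6 22 0 0 0 4; 0 -9 27 0 0 0 4; 0 -13 32 0 0 0 4; 0 -16.5 36 0 0 0 4; 0 -17.9 37.2 0 0 0 4; 0 -17.9 37.2 0 0 0 4; 0 -17.9 37.2 0 0 0 4' 10; python3 -m inch '0 0 0 -4 0 0 0; 0 0 0 -8 0 0 0; 0 0 0 -11 0 0 0; 0 0 0 -12 0 0 0; 0 0 0 -12 0 0 0'
python3 - <<'E'
from h import *
f=grab_frame("scene");a=f["pixels"][90:240,370:530]
g=grab_frame("top");b=g["pixels"][260:410,110:270]
cv2.imwrite("pics/sw.png",cv2.resize(np.hstack([a,b]),None,fx=2.5,fy=2.5,interpolation=cv2.INTER_CUBIC)[...,::-1])
E
```

```text
t: 66.55
eef_pos: [0.2963, 0.3263, 0.1897]
ee_rot: [3.133, 0.011, -3.066]
force: [0.1, -1.2, -0.7]
width: 0.0013
t: 67.18
eef_pos: [0.297, 0.3258, 0.0698]
ee_rot: [3.134, 0.011, -3.067]
force: [-0.1, -0.1, 0.5]
width: 0.0001
```

View pics/sw.png

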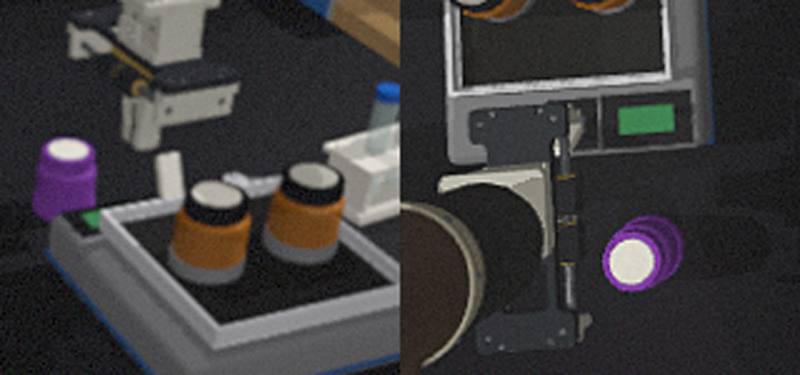

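Run:
```python
from h import *
f=grab_frame("scene")
for u in((427,149),(437,151)):
    o,d=ray(f,u)
    for x in(.297,.318,.348): print(u,x,o+d*(x-o[0])/d[0])
```

```text
(427, 149) 0.297 [0.297      0.33198268 0.08814374]
(427, 149) 0.318 [0.318      0.32065356 0.10015473]
(427, 149) 0.348 [0.348      0.30446912 0.1173133 ]
(437, 151) 0.297 [0.297      0.36112209 0.07836131]
(437, 151) 0.318 [0.318      0.34918365 0.09057686]
(437, 151) 0.348 [0.348      0.33212875 0.10802765]
```

The view shows the shut fingers behind the paddle, tip at about (0.318, 0.32, 0.10), and the paddle tip at (0.348, 0.332, 0.108). I go 1 cm lower and 0.5 cm further left, then push.

```bash
python3 -m inch '0 0 0.5 -0.5 0 0 0; 0 0.3 0.5 -1 0 0 0; 0 0.8 0.5 -1 0 0 0; 0 1.4 0.5 -1 0 0 0;0 2 0.5 -1 0 0 0;0 2.6 0.6 -1 0 0 0;0 3.2 0.7 -1 0 0 0; 0 3.8 0.7 -1 0 0 0'; python3 -m inch '0 0.4 0 0 0 0 0; 0 0.8 0 0 0 0 0; 0 1.2 0.1 0 0 0 0;0 1.6 0.1 0 0 0 0'; python3 m.py
```

```text
t: 68.32
eef_pos: [0.3352, 0.3342, 0.061]
ee_rot: [3.131, 0.012, -3.066]
force: [-2.3, 0.8, 2.8]
width: 0.0006
t: 68.82
eef_pos: [0.3513, 0.3352, 0.061]
ee_rot: [3.131, 0.012, -3.066]
force: [-2.3, 0.2, 2.1]
width: -0.0001
[-2.3   0.23  2.11] [ 0.029  1.09  -0.044] [ -0.58 -36.21  21.63   5.69   0.3   -0.12]
```

```bash
python3 -m inch '0 0.2 0 0 0 0 0; 0 0.4 0 0 0 0 0;0 0.4 0 0 0 0 0'; python3 -m inch '0 0.1 0 0 0 0 0; 0 0.3 0 0 0 0 0; 0 0.3 0 0 0 0 0'
python3 - <<'E'
from h import *
f=grab_frame("scene");a=f["pixels"][90:240,370:530]
cv2.imwrite("pics/sw2.png",cv2.resize(a,None,fx=4,fy=4,interpolation=cv2.INTER_CUBIC)[...,::-1])
E
```

```text
t: 69.2
eef_pos: [0.3555, 0.3352, 0.0609]
ee_rot: [3.131, 0.012, -3.066]
force: [-0.2, 1.2, 0.2]
width: 0.0005
t: 69.58
eef_pos: [0.3585, 0.3351, 0.0608]
ee_rot: [3.131, 0.011, -3.066]
force: [-1.6, 0.2, -1.1]
width: 0.0003
```

View pics/sw2.png

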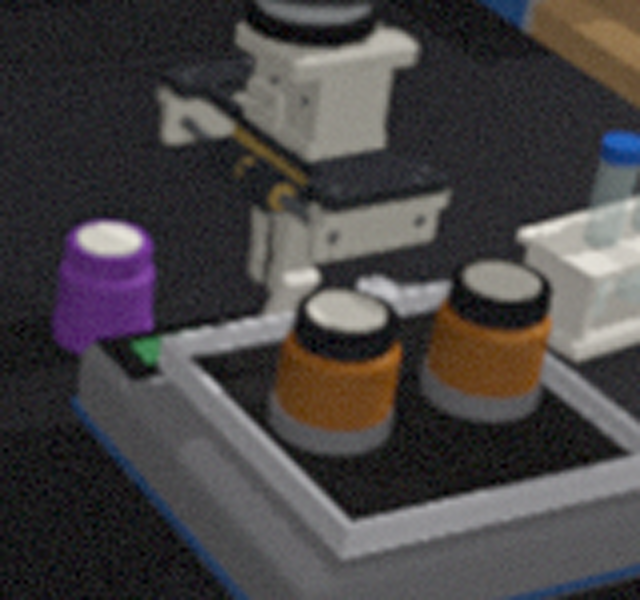

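```bash
python3 - <<'E'
from h import *
f=grab_frame("scene")
for th in(-.45,0,.2,.3,.45): print(th,proj(f,(.3653+.048*np.sin(th),.3346,.064+.048*np.cos(th))))
E
python3 -m inch '0 0.2 0 0 0 0 0; 0 0.4 0 0 0 0 0; 0 0.4 0 0 0 0 0'; python3 m.py; python3 -m inch '0 0.2 0 0 0 0 0; 0 0.3 0 0 0 0 0; 0 0.3 0 0 0 0 0'; python3 m.py
```

```text
-0.45 [437.22861755 150.50735605]
0 [441.35677816 152.62741577]
0.2 [443.1121449  154.79709982]
0.3 [443.93476151 156.13446545]
0.45 [445.0734711  158.41923842]
t: 70.05
eef_pos: [0.3602, 0.3348, 0.0606]
ee_rot: [3.131, 0.008, -3.067]
force: [-19.9, 2.4, 8.2]
width: 0.0003
[-19.92   2.4    8.16] [1.182 7.533 0.139] [ -7.95 -34.92  23.25   9.92   1.89   0.  ]
t: 70.42
eef_pos: [0.3601, 0.3348, 0.0606]
ee_rot: [3.131, 0.004, -3.068]
force: [-26.1, 2.9, 13.3]
width: 0.0001
[-26.14   2.95  13.35] [1.441 9.464 0.162] [-9.980e+00 -3.332e+01  2.287e+01  1.093e+01  2.480e+00 -2.000e-02]
```

The paddle is at its stop: force rose sharply, and the tip pixel (445,157.5) matches the "on" prediction (445,158.4). I back off, lift clear and make the final check.

```bash
python3 -m inch '0 -0.5 0 0 0 0 0; 0 -2 0 0 0 0 0; 0 -5 0 0 0 0 0; 0 -6 0 2 0 0 0; 0 -6 0 8 0 0 0; 0 -6 0 14 0 0 0; 0 -4 -5 14 0 0 0;0 0 -11 14 0 0 0; 0 4 -17 14 0 0 0; 0 6 -23 14 0 0 0; 0 6 -27 14 0 0 0; 0 6 -27 14 0 0 0'; python3 w.py "(.549,-.401,.073)" "(.496,-.336,.073)"  "(.563,-.286,.073)" "(.4967,.392,.153)" "(.503,.297,.153)" | grep -v ^tri
python3 - <<'E'
from h import *
for c in("scene","top"):
    f=grab_frame(c)
    print([(round(d["p"],2),d["location"]) for d in pinpoint(c,"switch_tip")],"on",proj(f,(.386,.335,.107)),"off",proj(f,(.3445,.333,.107)))
a=grab_frame("scene")["pixels"][100:340,60:560]
cv2.imwrite("pics/end.png",cv2.resize(a,None,fx=1.6,fy=1.6,interpolation=cv2.INTER_CUBIC)[...,::-1])
E
python3 m.py
```

```text
t: 71.92
eef_pos: [0.4197, 0.0612, 0.2004]
ee_rot: [3.131, 0.004, -3.074]
force: [-0.5, 0.7, 0.3]
width: 0.0003
T (np.int32(254), np.float64(0.31345489044576474)) [ 0.5483 -0.4013  0.073 ]
S (np.int32(270), np.float64(0.40082838092443696)) [ 0.5492 -0.4003  0.073 ]
T (np.int32(255), np.float64(0.43732383176225936)) [ 0.4958 -0.337   0.073 ]
S (np.int32(225), np.float64(0.41247805723509307)) [ 0.4973 -0.3356  0.073 ]
T (np.int32(249), np.float64(0.19768869270713302)) [ 0.5632 -0.2864  0.073 ]
S (np.int32(266), np.float64(0.5867804855847911)) [ 0.5647 -0.2856  0.073 ]
T (np.int32(276), np.float64(1.1993537192370245)) [0.4946 0.3934 0.153 ]
S (np.int32(130), np.float64(0.11791253570578517)) [0.4968 0.3922 0.153 ]
T (np.int32(263), np.float64(0.891733988483952)) [0.502  0.2953 0.153 ]
S (np.int32(124), np.float64(1.0883399567296623)) [0.5036 0.2942 0.153 ]
[(0.47, [445.6, 159.3])] on [445.17937526 158.44550399] off [436.63340899 150.68689817]
[(0.65, [309.9, 137.5]), (0.56, [487.8, 235.5]), (0.41, [171.3, 303.1])] on [171.51040586 301.78310909] off [171.82554262 320.60503804]
[0.19 0.14 0.25] [-0.024  0.183 -0.015] [-2.300e-01 -2.250e+01  2.828e+01  6.750e+00  2.000e-02 -1.000e-02]
```

View pics/end.png

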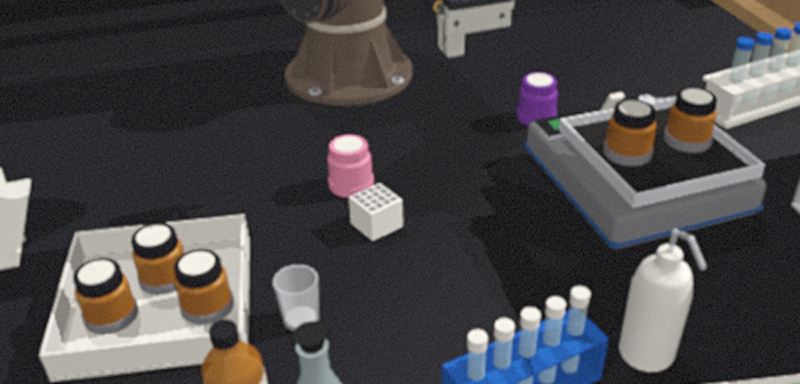

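Three jars stand in the tray, two on the platform, the paddle is on, the bystanders look undisturbed and the gripper is clear.

```bash
python3 -c "from station import arm; print(arm.job_done())"
```

```text
the job is handed in; nothing more can be done
None
```

I found five jars and push-tested each one. The two that grip are on the shaker's platform, the three slick ones are in the white tray, and the shaker is switched on. I handed the job in at about 72 s of robot time.

**Last checks**
- **Jars:** both cameras agree on all five positions within about 2 mm, and all stand upright.
- **Switch:** the paddle tip matched its predicted "on" position to within about 1.5 pixels in both cameras. Its end stop was felt at up to 26 N.
- **Bystanders:** they looked unmoved in the last picture; I did not measure them.
- **Robot:** the force reading was zero at hand-in, so the arm touches nothing.

**What disagreed**
- **Drag force:** the slick jars read about 1.5–2.5 N, above the stated 0.6–1 N. The gripping jars read about 5–6.5 N, so I sorted them by that clear gap.
- **Gripper height:** the real fingertips seem to sit about 26 mm above the reported tool height. The early pushes and grips were therefore higher than planned, and jar 4 was carried by its cap. Nothing slipped or tipped, and I gripped lower for the last two jars.
- **Knocked jar:** one slick jar was moved about 3 cm aside during the run. I measured it again before picking it up.

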